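# Put the cut wood away in the craft chest

## Task

Clear the loose wood off the craft table: lift the chest's lid until its struts hold it open on their own, lay every long twig bundle, short twig bundle and branch slice flat in a slot of the tray labelled for its kind, one piece to a slot, then shut the lid fully. Leave the model truck, the twine and the cutters where they are.

Things in the scene. Friction and masses are not known exactly. Their poses are not given: they have to be found in the camera images.
- chest: plywood craft chest, 210 mm deep (x) x 242 wide (y), walls 8 mm thick, 80 mm high, fixed to the table; place and yaw vary. Lid shut at the start. Origin: centre of its underside; x points from its front (handle side, nearest the robot) to its hinge side, z up. Slender gas struts outside its side walls reach to 138 mm from its middle
- lid (a joint): angle of the lid, rad: 0 shut (level), 1.57 fully open (upright, its stop). A 0.7 kg plywood panel 210 x 242 x 8 mm. It has damped gas struts: let go below 0.4 rad it falls slowly shut; above 0.8 rad the struts raise it by themselves, within some 4 s, to 1.57 and hold it; its balance point lies between. Moving it takes under 6 N at the handle either way
- handle (a point): centre of the lid's round steel handle bar, 12 mm diameter, 110 mm long (along the chest's y), on two end posts in the plane of the lid, 250 mm from the hinge line: 84 mm high when shut, straight above the hinge at 334 mm when open. 34 mm clear gap between bar and lid edge, open above and below; the bar can turn between gripping fingers as the lid swings
- hinge (a point): middle of the lid's hinge line, 105 mm along the chest's x from its origin and 84 mm above the table; the line runs along the chest's y; the axes are the chest's
- tray_long: wooden tray 148 (its x) x 60 mm (y), fixed in one of three side-by-side places in the chest, axes parallel to the chest's. Origin: centre of its underside; slot floors (grey felt) 25 mm above it, walls round the slots 7 mm higher than the floors. Paper label at the end nearest the hinge: a dark long thin bar. One slot, centred on the tray, 136 x 42 mm, for the long bundle
- tray_short: wooden tray 148 (its x) x 60 mm (y), fixed in one of three side-by-side places in the chest, axes parallel to the chest's. Origin: centre of its underside; slot floors (grey felt) 25 mm above it, walls round the slots 7 mm higher than the floors. Paper label at the end nearest the hinge: a dark short thick bar. Two slots, 66 (x) x 42 (y) mm, centred at x = -36 and +36 mm, y = 0, one for each short bundle, either in either
- tray_slice: wooden tray 148 (its x) x 60 mm (y), fixed in one of three side-by-side places in the chest, axes parallel to the chest's. Origin: centre of its underside; slot floors (grey felt) 25 mm above it, walls round the slots 7 mm higher than the floors. Paper label at the end nearest the hinge: a dark disc. Three square slots 44 x 44 mm, centred at x = -48, 0 and +48 mm, y = 0, one for each slice, any in any
- long_c (a point): long bundle of nine bark-covered twigs tied tight with two wires (rigid), 120 mm long x 30 wide x 26 high, lying flat. The point is its centre, half-way up, 13 mm above its underside; x along the twigs, z up. None if this bundle is absent in this run. Goes in tray_long
- short1_c (a point): short bundle of nine bark-covered twigs tied tight with two wires (rigid), 54 mm long x 30 wide x 26 high, lying flat. The point is its centre, half-way up, 13 mm above its underside; x along the twigs, z up. None if this bundle is absent in this run. Goes in tray_short
- short2_c (a point): short bundle of nine bark-covered twigs tied tight with two wires (rigid), 54 mm long x 30 wide x 26 high, lying flat. The point is its centre, half-way up, 13 mm above its underside; x along the twigs, z up. None if this bundle is absent in this run. Goes in tray_short
- slice1_c (a point): round slice of a branch, bark rim and pale sawn faces with growth rings, 34 mm diameter, 24 mm thick, lying flat. The point is its centre, 12 mm above its underside, z up. None if absent in this run. Goes in tray_slice
- slice2_c (a point): round slice of a branch, bark rim and pale sawn faces with growth rings, 34 mm diameter, 24 mm thick, lying flat. The point is its centre, 12 mm above its underside, z up. None if absent in this run. Goes in tray_slice
- slice3_c (a point): round slice of a branch, bark rim and pale sawn faces with growth rings, 34 mm diameter, 24 mm thick, lying flat. The point is its centre, 12 mm above its underside, z up. None if absent in this run. Goes in tray_slice
- truck: model truck built of twigs, about 130 x 110 x 92 mm; a bystander, leave alone. Origin: centre of its underside
- twine: ball-like spool of brown twine, 64 mm diameter, 60 mm high; a bystander, leave alone. Origin: centre of its underside
- cutters: garden cutters with black handles and a steel blade, about 200 x 60 x 24 mm, lying flat; a bystander, leave alone. Origin: centre of its underside

How it is judged:
By the outcome, as a careful person would: the job done as asked, in the order asked, and still so for the second after the job is handed in, with the robot touching nothing.
Of long, short1, short2, slice1, slice2, slice3 only 4 to 6 are there at a start; the rules pass over those that are not, and their reading is None.
At some moment in a run one of long, short1, short2, slice1, slice2, slice3 may be knocked a few centimetres aside while the robot is not near it.
Once in a run the grip may slacken for a moment while it holds something.
It also fails if it takes over 210 s, if anything falls off the work surface, if the arm or the gripper's body presses on something with over 40 N, if the wrist force passes 120 N, or if a joint passes its speed limit or range.

## Robot

A 6-joint arm with a two-finger parallel gripper is mounted at the origin on the work surface. World frame = base frame: x ahead of the robot, y to its left, z up, the work surface at z = 0. Lengths are in m, angles in rad, forces in N, time in s.
With the tool pointing down it reaches from about 0.35 to 0.85 m from the base axis. Payload 8.1 kg.
Tool frame: the origin (TCP) lies on the centre line of the jaws, within the pads' length; the fingertips stand 14 mm ahead of it and the grasp point (between the pads) lies 5 mm behind it; z points along the fingers, y is the direction in which the jaws open and shut (so a half turn about z gives the same grasp; the last joint's range is limited). The gripper opens to 93 mm and grips with 3 to 60 N. Pads are 15 mm wide; open, the fingers measure 128 mm over their backs; the gripper's body (75 mm by 188 mm) begins 65 mm behind the grasp point.
Start: joints at [-1.229, 0.13, 1.488, -0, 1.523, -0.085], TCP at [0.248, -0.546, 0.233] pointing down, gripper open.
Joint ranges: [-2.96, 2.96], [-0.89, 2.26], [0.02, 2.5], [-1.34, 4.48], [0, 2.73], [-2.66, 2.66]. Speed limits (rad/s): [2.39, 2.39, 2.79, 3.14, 3.14, 3.14].

## Interface

Orientations are given as a rotation vector (axis times angle).
In Python, from plant import robot gives the robot as it stands.
- The arm moves only by the tool jog_arm, never from a script. Its argument "steps" is a list of rows, each a list of 7 numbers: the closure, from 0 (fully open) to 1 (shut), then the shift along the tool's x, y, z in m, then the turn, a rotation vector about the tool's x, y, z in rad. In form: [[jaw, tx, ty, tz, rx, ry, rz], ...]. A call has 1 to 5 rows; each row is the pose to reach, as a shift and turn from the pose measured when the call began, along the tool's axes at that moment; what a row does not reach only later rows make up. A row lasts 1/8 s, in which the tool goes at most 62.5 mm and 10.7 degrees, less where a joint would pass 70% of its speed; a pose out of reach is approached as far as the arm can. A call with a gripper value outside its range is refused whole. The fingers move at their own pace and stop on an object; "force" is the grip in N (left out, the last holds). Time passes only in rows, so rows that repeat a pose let the fingers close. It gives the time, the measured TCP pose, the force and the opening at its end, in the units of the state.
- robot.read_state(): the state, without advancing time (a new reading comes with each control period).
- robot.read_camera(name): name is "side" or "top" or "wrist"; returns a dict with "image" (480x640x3 uint8, red, green, blue), "mtx" (3x3 intrinsics, pixels), "extrinsics" (4x4, takes a point from camera to world coordinates); the wrist camera has in their place "tool_from_camera" (4x4, takes a point from camera to tool coordinates, whose origin is the TCP and whose axes are the flange's). Camera axes: x right, y down, z forward; pixel columns grow to the right and rows downward; lengths in m; the calibration is good to about 2 mm. A picture is of the moment at which its call begins: read the wrist's pose just before it. There is no depth.
- robot.close_job(): hands the job in, once; it reports no verdict.
The state is a dict: "t": time; "q": joint angles; "dq": joint speeds; "joint_torque": joint torques, N m; "tool_pos": TCP position; "orientation": TCP orientation; "force": force on the tool from outside, world axes, zero at the start; "wrist_torque": the same for the moment, N m; "opening": finger opening in m.
Only numpy, scipy, OpenCV 4.12 (cv2) and the standard library are available. Lean on these libraries where they do the work, as an engineer would, in place of code of your own. Each camera call takes 0.05 s, during which the arm holds its last target.

## Working session

There is one attempt and no reset: what is moved stays moved. The work goes in short steps, Python scripts to look and compute and a tool call to move; the robot and the scene stay as the last step left them, time stands still between calls to the robot, and variables do not carry over. Pictures are saved under pics/ and viewed, and the job is handed in when it is done.

Besides the shell and the picture viewer there is one more tool, called after "Emit:" as a command line: name --pt "numbers of a row" for each row, then --argument value for the rest. jog_arm: Moves the arm, as the interface text tells. Its arguments: {"type":"object","properties":{"steps":{"type":"array"},"force":{"type":"number"}},"required":["steps"]}

```bash
ls; mkdir -p pics; python3 - <<'E'
from plant import robot
import cv2
s=robot.read_state();print({k:(v if not hasattr(v,'round') else v) for k,v in s.items()})
for n in ("top","side","wrist"):
    c=robot.read_camera(n);cv2.imwrite(f"pics/{n}0.png",c["image"][:,:,::-1])
    print(n,c["mtx"].round(1).tolist(),(c.get("extrinsics",c.get("tool_from_camera"))).round(4).tolist())
E
```

```text
pics
{'t': 0.0, 'q': array([-1.22937871e+00,  1.31147757e-01,  1.48930963e+00,  5.86195876e-07,
        1.52301151e+00, -8.54116080e-02]), 'dq': array([ 4.77121026e-05,  1.64086549e-03, -3.30237912e-04,  4.15379002e-04,
       -2.48265277e-04,  4.99315469e-04]), 'joint_torque': array([-3.11922922e-04, -5.59834886e+01, -4.91768146e+01,  7.68042658e-02,
        3.57378926e-02, -1.40952166e-04]), 'tool_pos': array([ 0.24821679, -0.54563045,  0.23157878]), 'orientation': array([-3.06850185e+00, -6.64989698e-01,  3.75086026e-04]), 'force': array([ 0.61188643, -1.18882596, -0.21612041]), 'wrist_torque': array([-0.00611776, -0.00288365, -0.04636461]), 'opening': 0.09281650461917763}
top [[448.1, 0.0, 319.5], [0.0, 448.1, 233.9], [0.0, 0.0, 1.0]] [[-0.0195, -0.995, 0.0975, 0.4914], [-0.9998, 0.0193, -0.0035, -0.0399], [0.0016, -0.0975, -0.9952, 1.1538], [0.0, 0.0, 0.0, 1.0]]
side [[434.0, 0.0, 323.1], [0.0, 434.0, 243.5], [0.0, 0.0, 1.0]] [[-0.9853, -0.1354, 0.1045, 0.4754], [-0.1702, 0.7162, -0.6768, 0.9112], [0.0168, -0.6847, -0.7287, 1.0878], [0.0, 0.0, 0.0, 1.0]]
wrist [[342.1, 0.0, 316.7], [0.0, 342.1, 240.3], [0.0, 0.0, 1.0]] [[0.0004, -0.954, -0.2999, 0.0844], [1.0, 0.0005, -0.0004, -0.0005], [0.0005, -0.2999, 0.954, -0.1513], [0.0, 0.0, 0.0, 1.0]]
```

View pics/top0.png

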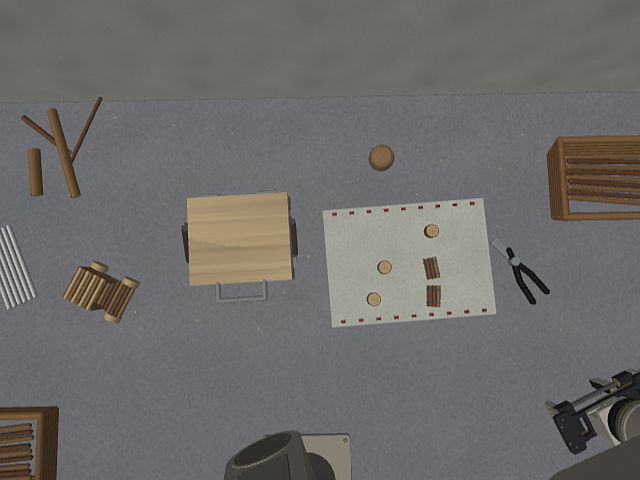

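View pics/side0.png

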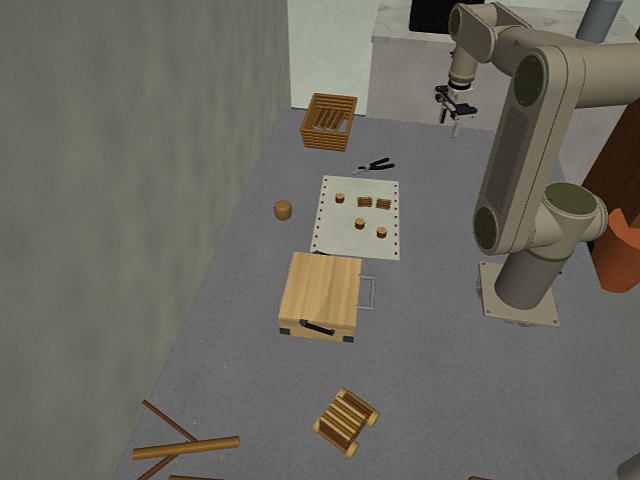

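View pics/wrist0.png

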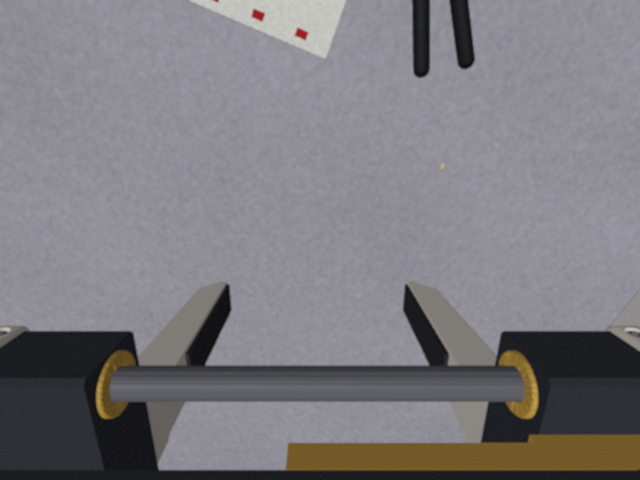

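The top view shows the chest (lid 187–293, 192–285, handle around 242,295). On the mat are three slices at (431,231), (384,267) and (373,299), and two short bundles at (431,268) and (433,296). There is no long bundle. The twine is at (381,157), the cutters at (520,270) and the truck at (100,290).

```bash
cat > h.py <<'E'
import numpy as np, cv2
from plant import robot
from scipy.spatial.transform import Rotation as Rn
def tool(s): return np.array(s["tool_pos"]), Rn.from_rotvec(s["orientation"]).as_matrix()
def cam(n,save=None):
    s=robot.read_state(); c=robot.read_camera(n)
    if n=="wrist":
        p,R=tool(s);T=np.eye(4);T[:3,:3]=R;T[:3,3]=p;E=T@c["tool_from_camera"]
    else:E=c["extrinsics"]
    if save: cv2.imwrite(f"pics/{save}.png",c["image"][:,:,::-1])
    return c["image"],c["mtx"],E
def ray(K,E,uv,z):
    uv=np.atleast_2d(uv).astype(float);d=np.c_[uv,np.ones(len(uv))]@np.linalg.inv(K).T@E[:3,:3].T
    o=E[:3,3];return o+d*((z-o[2])/d[:,2])[:,None]
def proj(K,E,P):
    P=np.atleast_2d(P);q=(P-E[:3,3])@E[:3,:3]@K.T;return q[:,:2]/q[:,2:]
def shift(target,yaw=None,half=False):
    """tool-frame shift and turn to world target (TCP), tool down, tool x at world yaw"""
    s=robot.read_state();p,R=tool(s)
    t=R.T@(np.array(target)-p)
    cy=np.arctan2(R[1,0],R[0,0])
    if yaw is None: yaw=cy
    Rt=np.array([[np.cos(yaw),np.sin(yaw),0],[np.sin(yaw),-np.cos(yaw),0],[0,0,-1]])
    print("t",round(s["t"],2),"tcp",p.round(4),"yaw",cy.round(3),"q",np.round(s["q"],2),"F",np.round(s["force"],1),"op",round(s["opening"],4))
    print(" shift",t.round(4),"turn",Rn.from_matrix(R.T@Rt).as_rotvec().round(3))
def blobs(img,lo,hi,amin=60,amax=1e9):
    h=cv2.cvtColor(img,cv2.COLOR_RGB2HSV);m=cv2.inRange(h,np.array(lo),np.array(hi))
    m=cv2.morphologyEx(m,cv2.MORPH_CLOSE,np.ones((3,3),np.uint8))
    cs,_=cv2.findContours(m,cv2.RETR_EXTERNAL,cv2.CHAIN_APPROX_NONE)
    return [c for c in cs if amin<cv2.contourArea(c)<amax],m
E
python3 - <<'E'
from h import *
for n in("top",):
    img,K,E=cam(n)
    h=cv2.cvtColor(img,cv2.COLOR_RGB2HSV)
    for uv in[(240,240),(431,231),(433,296),(360,240),(300,150),(240,299)]:print(uv,h[uv[1],uv[0]])
    cs,m=blobs(img,(5,60,40),(25,255,255),60)
    cv2.imwrite("pics/m.png",m)
    for c in cs:
        (x,y),wh,a=cv2.minAreaRect(c);print(round(x),round(y),np.round(wh),round(a,1),cv2.contourArea(c))
        if 185<x<300 and cv2.contourArea(c)>3000:
            b=cv2.boxPoints(cv2.minAreaRect(c));print(ray(K,E,b,0.088).round(4))
        if 320<x<500 and 200<y<330:
            print("  ",ray(K,E,(x,y),0.018).round(4)[0])
    print("handle",ray(K,E,[(219,299),(266,297)],0.088))
    print("truck etc",ray(K,E,[(100,290)],0.05))
E
```

```text
(240, 240) [ 18  84 167]
(431, 231) [ 18 100 163]
(433, 296) [ 11 111  99]
(360, 240) [ 36  16 160]
(300, 150) [113   9 116]
(240, 299) [103  14 126]
29 443 [58. 72.] -0.0 3724.5
612 386 [13. 40.] 63.4 65.5
374 299 [12. 13.] 90.0 121.0
   [ 0.4358 -0.1762  0.018 ]
433 296 [21. 12.] 90.0 246.5
   [ 0.4416 -0.3261  0.018 ]
384 267 [13. 13.] 45.0 125.0
   [ 0.5155 -0.2053  0.018 ]
100 290 [63. 48.] 27.3 2464.0
431 268 [21. 13.] 78.7 243.5
   [ 0.5109 -0.3243  0.018 ]
431 231 [13. 13.] 45.0 133.5
   [ 0.6053 -0.3289  0.018 ]
239 239 [ 89. 104.] 86.1 8761.0
[[0.6885 0.2813 0.088 ]
 [0.701  0.0306 0.088 ]
 [0.4872 0.0189 0.088 ]
 [0.4754 0.2649 0.088 ]]
35 171 [48. 13.] 86.6 534.0
381 158 [25. 24.] 90.0 474.0
594 178 [84. 93.] 88.9 6568.0
72 150 [92. 83.] 75.7 1233.5
handle [[0.44639067 0.19613844 0.088     ]
 [0.44889397 0.08542695 0.088     ]]
truck etc [[0.47226656 0.49521221 0.05      ]]
```

```bash
python3 - <<'E'
from h import *
shift((0.4476,0.141,0.23),np.pi/2+0.035)
E
```

```text
t 0.2 tcp [ 0.2483 -0.5459  0.232 ] yaw 0.427 q [-1.23  0.13  1.49  0.    1.52 -0.09] F [ 0.4 -1.6  0.4] op 0.0927
 shift [ 0.4658 -0.5427  0.0027] turn [-1.000e-03 -1.000e-03 -1.179e+00]
```

Emit:
jog_arm --pt "0 0.466 -0.543 0 0 0 -1.18" --pt "0 0.466 -0.543 0 0 0 -1.18" --pt "0 0.466 -0.543 0 0 0 -1.18" --pt "0 0.466 -0.543 0 0 0 -1.18" --pt "0 0.466 -0.543 0 0 0 -1.18"

```text
t: 0.82
tool_pos: [0.3355, -0.2441, 0.2325]
orientation: [-2.433, -1.987, -0.001]
force: [1.1, 0.2, -0.6]
opening: 0.0931
```

```bash
python3 - <<'E'
from h import *
cam("wrist","w1")
shift((0.4476,0.141,0.23),np.pi/2+0.035)
E
```

```text
t 0.88 tcp [ 0.3373 -0.2382  0.2325] yaw 1.383 q [-0.74 -0.4   1.97  0.    1.57 -0.56] F [ 3.6  2.9 -0. ] op 0.0929
 shift [0.393  0.0377 0.0045] turn [ 0.001 -0.005 -0.222]
```

View pics/w1.png

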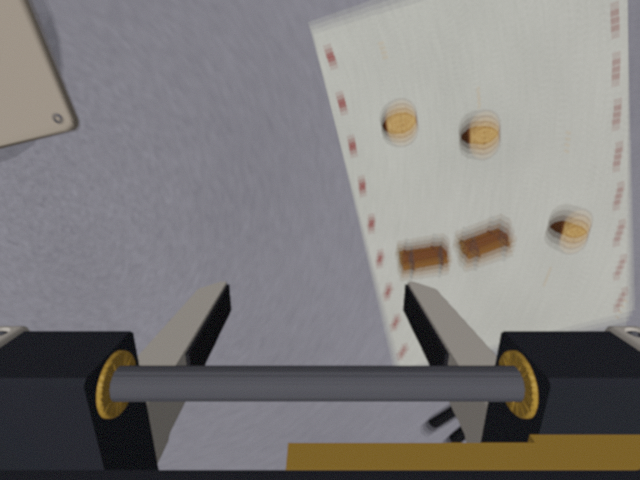

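The wrist view still has motion blur. It shows three slices (400,122), (481,134), (570,230) and two bundles (424,257), (485,241). Continuing to the handle.

Emit:
jog_arm --pt "0 0.3 0.03 0 0 0 -0.22" --pt "0 0.3 0.03 0 0 0 -0.22" --pt "0 0.3 0.03 0 0 0 -0.22" --pt "0 0.3 0.03 0 0 0 -0.22" --pt "0 0.3 0.03 0 0 0 -0.22"

```text
t: 1.5
tool_pos: [0.4229, 0.0531, 0.2343]
orientation: [-2.184, -2.256, -0.008]
force: [0.5, -0.6, 0.4]
opening: 0.093
```

Emit:
jog_arm --pt "0 0 0 0 0 0 0" --pt "0 0 0 0 0 0 0"

```text
t: 1.75
tool_pos: [0.4227, 0.0531, 0.2341]
orientation: [-2.182, -2.258, -0.007]
force: [-0.5, -0.2, -0.6]
opening: 0.093
```

```bash
python3 - <<'E'
from h import *
cam("wrist","w2")
shift((0.4476,0.141,0.23),np.pi/2+0.035)
E
```

```text
t 1.8 tcp [0.4227 0.0524 0.2341] yaw 1.603 q [-0.   -0.36  1.94  0.    1.56 -0.03] F [-0.2 -0.  -0.8] op 0.0926
 shift [0.0877 0.0277 0.0045] turn [ 0.002 -0.004 -0.003]
```

View pics/w2.png

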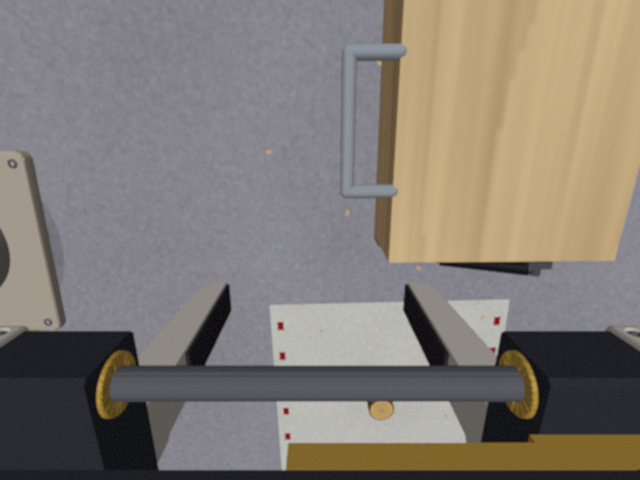

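```bash
python3 - <<'E'
from h import *
img,K,E=cam("wrist")
a=ray(K,E,[(349.5,52),(348,191)],0.084);b=ray(K,E,[(388.5,262),(617,261)],0.088)
print(a,b);d=a[0]-a[1];print("bar len",np.linalg.norm(d),"yaw",np.arctan2(-d[0],d[1]));d=b[1]-b[0];print(np.linalg.norm(d),np.arctan2(d[1],d[0]))
c=a.mean(0);print(c)
yaw=0.033
shift((c[0],c[1],0.16),np.pi/2+yaw)
E
```

```text
[[0.44420167 0.1993255  0.084     ]
 [0.44959797 0.08955852 0.084     ]] [[0.49080125 0.02534595 0.088     ]
 [0.70331601 0.03311947 0.088     ]]
bar len 0.10989954930112271 yaw 0.049121882278257166
0.21265688358529847 0.03656244182475255
[0.44689982 0.14444201 0.084     ]
t 1.85 tcp [0.4228 0.052  0.2341] yaw 1.602 q [-0.   -0.36  1.94  0.    1.56 -0.03] F [ 0.1 -0.3  0.5] op 0.0932
 shift [0.0913 0.0268 0.0746] turn [ 0.002 -0.004 -0.002]
```

Emit:
jog_arm --pt "0.7 0.091 0.027 0.075 0 0 0.01" --pt "0.7 0.091 0.027 0.075 0 0 0.01" --pt "0.7 0.091 0.027 0.095 0 0 0.01" --pt "0.7 0.091 0.027 0.1 0 0 0.01" --pt "0.7 0.091 0.027 0.1 0 0 0.01"

```text
t: 2.48
tool_pos: [0.4475, 0.1429, 0.135]
orientation: [-2.199, -2.241, -0.007]
force: [0.4, -1.1, -0.2]
opening: 0.0476
```

```bash
python3 - <<'E'
from h import *
cam("wrist","w3")
shift((0.4469,0.1444,0.079),np.pi/2+0.042)
E
```

```text
t 2.52 tcp [0.4479 0.1432 0.1357] yaw 1.59 q [ 0.2  -0.16  1.96  0.    1.34  0.18] F [ 0.6 -0.   0.7] op 0.0436
 shift [ 0.001  -0.0011  0.0567] turn [ 0.004 -0.004 -0.023]
```

View pics/w3.png

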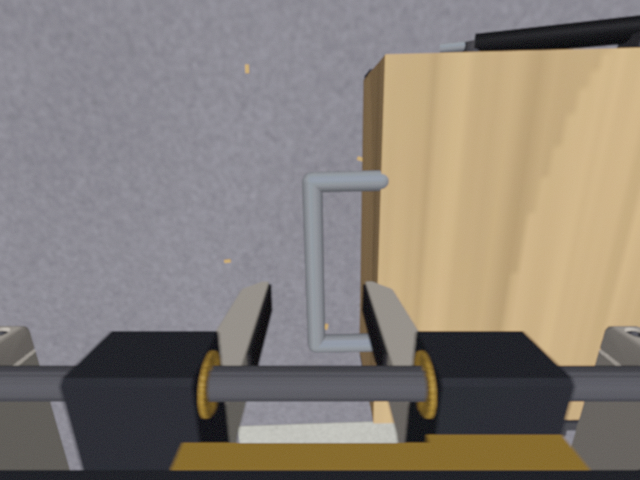

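The bar (x≈315) is centred between the fingers, which are still closing. Descending.

Emit:
jog_arm --pt "0.7 0.001 -0.001 0 0 0 -0.02" --pt "0.7 0.001 -0.001 0 0 0 -0.02" --pt "0.7 0.001 -0.001 0.02 0 0 -0.02" --pt "0.7 0.001 -0.001 0.04 0 0 -0.02" --pt "0.7 0.001 -0.001 0.056 0 0 -0.02"

```text
t: 3.15
tool_pos: [0.4471, 0.1444, 0.0792]
orientation: [-2.177, -2.264, -0.009]
force: [0.2, 0.2, 0.5]
opening: 0.0281
```

Emit:
jog_arm --pt "0.7 0 0 0 0 0 0" --pt "1 0 0 0 0 0 0" --pt "1 0 0 0 0 0 0" --pt "1 0 0 0 0 0 0" --force 15

```text
t: 3.65
tool_pos: [0.4459, 0.1444, 0.0798]
orientation: [-2.176, -2.263, -0.006]
force: [-10.3, -1.4, 8.3]
opening: 0.0114
```

```bash
python3 - <<'E'
from h import *
cam("wrist","w4")
shift((0.4469,0.1444,0.079),np.pi/2+0.042)
E
```

```text
t 3.7 tcp [0.4459 0.1444 0.0798] yaw 1.61 q [ 0.2  -0.1   2.01  0.    1.23  0.16] F [-9.9 -0.3  7.2] op 0.0111
 shift [-0.0001  0.001   0.0008] turn [ 0.001 -0.004 -0.003]
```

View pics/w4.png

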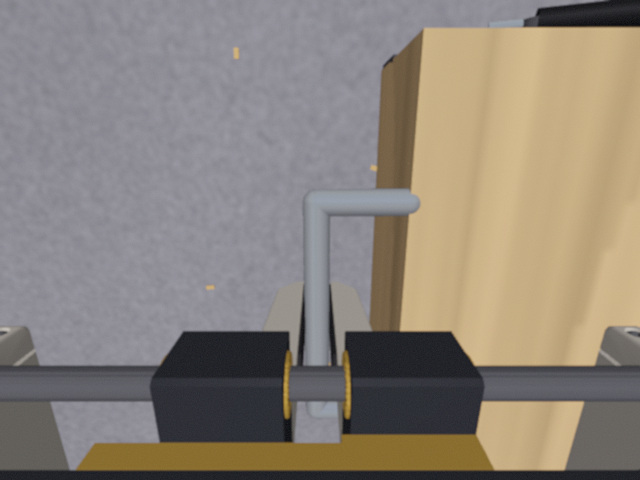

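Emit:
jog_arm --pt "1 0 0.001 -0.02 0 0 0" --pt "1 0 0.003 -0.04 0 0 0" --pt "1 0 0.007 -0.059 0 0 0" --pt "1 0 0.013 -0.079 0 0 0" --pt "1 0 0.02 -0.097 0 0 0"

```text
t: 4.32
tool_pos: [0.465, 0.145, 0.1777]
orientation: [-2.174, -2.262, -0.004]
force: [-3.7, 0.6, -2.1]
opening: 0.0114
```

```bash
cat > arc.py <<'E'
from h import *
import sys
x0,y0,z0=0.4459,0.1444,0.0798
s=robot.read_state();p,R=tool(s)
ex=np.array([np.cos(.042),np.sin(.042)])
a=(p[:2]-[x0,y0])@ex;u=p[2]-z0
th=np.arctan2(u,.25-a);print("theta",th.round(3),"r",np.hypot(u,.25-a).round(4),"F",s["force"].round(1),"op",s["opening"])
for t in map(float,sys.argv[1:]):
    w=np.array([x0,y0,z0])+np.r_[ex*.25*(1-np.cos(t)),.25*np.sin(t)]
    print(t,(R.T@(w-p)).round(3))
E
python3 arc.py .48 .56 .64 .72 .8
```

```text
theta 0.401 r 0.2508 F [-3.7  0.6 -2.1] op 0.01137657909343655
0.48 [ 0.     0.009 -0.018]
0.56 [ 0.     0.019 -0.035]
0.64 [ 0.001  0.03  -0.051]
0.72 [ 0.001  0.043 -0.067]
0.8 [ 0.001  0.057 -0.082]
```

Emit:
jog_arm --pt "1 0 0.009 -0.018 0 0 0" --pt "1 0 0.019 -0.035 0 0 0" --pt "1 0 0.03 -0.051 0 0 0" --pt "1 0 0.043 -0.067 0 0 0" --pt "1 0 0.057 -0.082 0 0 0"

```text
t: 4.95
tool_pos: [0.5204, 0.1474, 0.2619]
orientation: [-2.171, -2.261, -0.001]
force: [-13.0, 0.7, 11.0]
opening: 0.0113
```

```bash
python3 arc.py .9 1.0 1.1 1.18 1.26
```

```text
theta 0.804 r 0.2528 F [-13.    0.7  11. ] op 0.011345800103635246
0.9 [ 0.     0.02  -0.014]
1.0 [ 0.     0.04  -0.028]
1.1 [ 0.     0.062 -0.041]
1.18 [ 0.001  0.08  -0.049]
1.26 [ 0.001  0.099 -0.056]
```

Emit:
jog_arm --pt "1 0 0.017 -0.018 0 0 0" --pt "1 0 0.037 -0.032 0 0 0" --pt "1 0 0.06 -0.045 0 0 0" --pt "1 0 0.078 -0.053 0 0 0" --pt "1 0 0.097 -0.06 0 0 0"

```text
t: 5.58
tool_pos: [0.6184, 0.1511, 0.3231]
orientation: [-2.171, -2.261, -0.002]
force: [-2.0, 1.1, 2.8]
opening: 0.0113
```

```bash
python3 arc.py 1.32 1.4 1.45 1.5 1.54
```

```text
theta 1.263 r 0.2553 F [-2.   1.1  2.8] op 0.011336854942778007
1.32 [0.001 0.015 0.001]
1.4 [ 0.001  0.035 -0.003]
1.45 [ 0.001  0.047 -0.005]
1.5 [ 0.001  0.06  -0.006]
1.54 [ 0.001  0.07  -0.007]
```

Emit:
jog_arm --pt "1 0 0.014 -0.004 0 0 0" --pt "1 0 0.034 -0.008 0 0 0" --pt "1 0 0.046 -0.01 0 0 0" --pt "1 0 0.058 -0.011 0 0 0" --pt "1 0 0.064 -0.011 0 0 0"

```text
t: 6.2
tool_pos: [0.6833, 0.1536, 0.3349]
orientation: [-2.172, -2.262, -0.004]
force: [1.4, 0.4, 3.4]
opening: 0.0111
```

Emit:
jog_arm --pt "0.6 0 0 0 0 0 0" --pt "0.5 0 0 0 0 0 0" --pt "0.3 0 0 -0.04 0 0 0" --pt "0 0 0 -0.08 0 0 0" --pt "0 0 -0.1 -0.08 0 0 0"

```text
t: 6.82
tool_pos: [0.6266, 0.1509, 0.4152]
orientation: [-2.175, -2.262, -0.008]
force: [-0.1, -0.5, 1.4]
opening: 0.0567
```

```bash
python3 - <<'E'
from h import *
cam("top","t5");cam("side","s5")
shift((0.5,-0.1,0.3),np.pi)
E
```

```text
t 6.92 tcp [0.6151 0.1507 0.4115] yaw 1.612 q [0.16 0.24 1.05 0.01 1.87 0.12] F [ 0.4 -0.1  0.1] op 0.0649
 shift [-0.2463 -0.1241  0.1117] turn [-0.005 -0.013 -1.529]
```

View pics/t5.png

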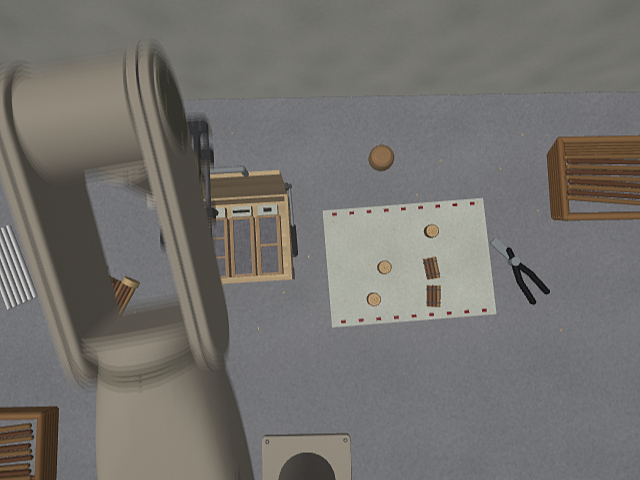

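View pics/s5.png

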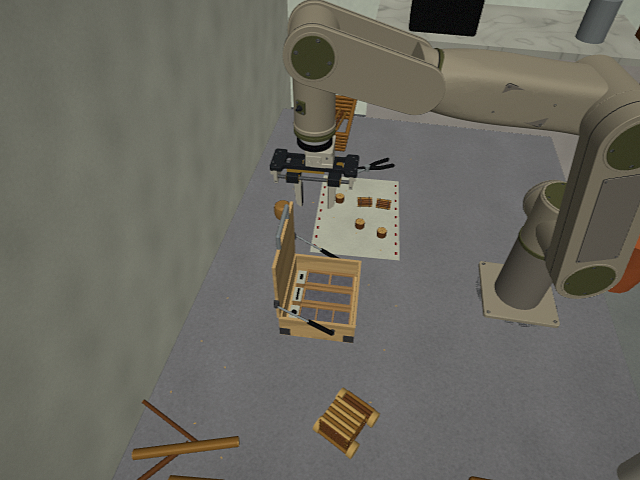

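The lid is open and holding. Viewed from the robot, the trays are slice on the left, long in the middle and short on the right. Next I turn the tool so the camera faces the robot side, and view the trays.

```bash
python3 - <<'E'
from h import *
shift((0.53,0.13,0.36),np.pi+0.04)
E
```

```text
t 6.92 tcp [0.6151 0.1507 0.4115] yaw 1.612 q [0.16 0.24 1.05 0.01 1.87 0.12] F [ 0.4 -0.1  0.1] op 0.0649
 shift [-0.0174 -0.0853  0.0524] turn [-0.005 -0.013 -1.569]
```

Emit:
jog_arm --pt "0 -0.017 -0.085 0 0 0 -0.18" --pt "0 -0.017 -0.085 0.05 0 0 -0.36" --pt "0 -0.017 -0.085 0.05 0 0 -0.54" --pt "0 -0.017 -0.085 0.05 0 0 -0.72" --pt "0 -0.017 -0.085 0.05 0 0 -0.9"

```text
t: 7.55
tool_pos: [0.5294, 0.1304, 0.3625]
orientation: [-0.959, -2.978, -0.001]
force: [0.8, -0.2, 0.3]
opening: 0.0929
```

Emit:
jog_arm --pt "0 0 0 0 0 0 -0.18" --pt "0 0 0 0 0 0 -0.36" --pt "0 0 0 0 0 0 -0.54" --pt "0 0 0 0 0 0 -0.68" --pt "0 0 0 0 0 0 -0.68"

```text
t: 8.18
tool_pos: [0.5289, 0.1304, 0.3627]
orientation: [0.088, -3.128, -0.008]
force: [0.5, -0.4, 0.4]
opening: 0.0926
```

```bash
python3 - <<'E'
from h import *
cam("wrist","w6");cam("side","s6")
shift((0.53,0.13,0.36),np.pi+0.04)
E
```

```text
t 8.28 tcp [0.529  0.1304 0.3627] yaw -3.088 q [ 0.14 -0.02  1.41  0.01  1.76 -1.48] F [0.  0.2 0.1] op 0.0929
 shift [-0.001  -0.0004  0.0026] turn [ 0.005 -0.012  0.014]
```

View pics/w6.png

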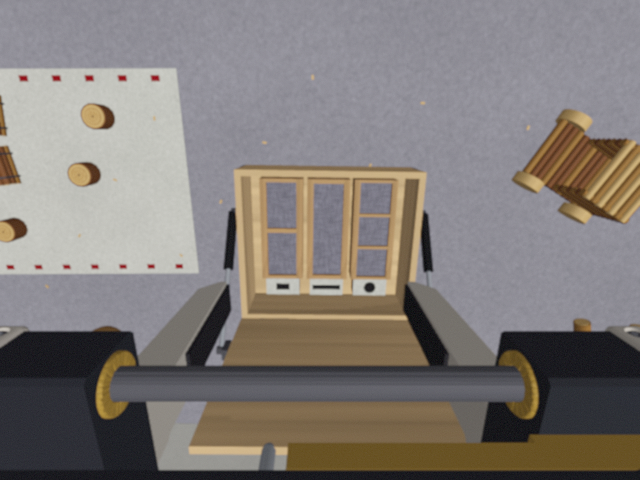

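View pics/s6.png

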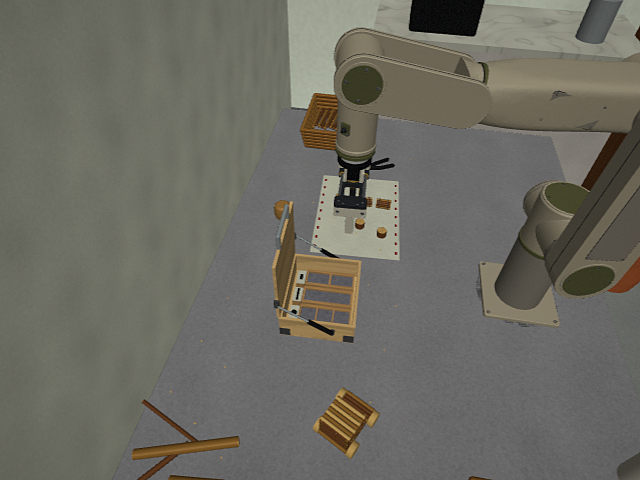

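```bash
python3 - <<'E'
import cv2
i=cv2.imread("pics/w6.png")[160:330,215:445]
cv2.imwrite("pics/z6.png",cv2.resize(i,None,fx=3.4,fy=3.4,interpolation=cv2.INTER_CUBIC))
i=cv2.imread("pics/s6.png")[190:350,260:380]
cv2.imwrite("pics/zs6.png",cv2.resize(i,None,fx=3.6,fy=3.6,interpolation=cv2.INTER_CUBIC))
E
```

```text
(no output)
```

View pics/z6.png

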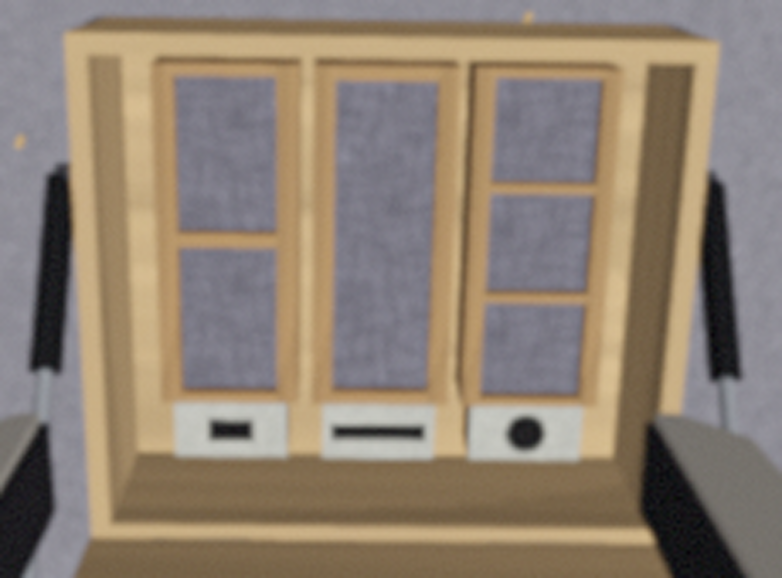

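View pics/zs6.png

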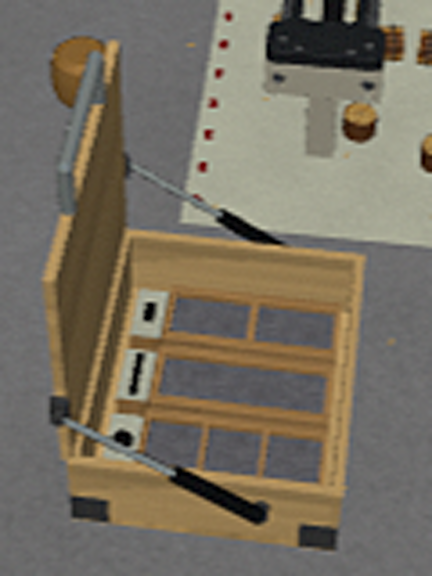

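```bash
python3 - <<'E'
from h import *
img,K,E=cam("wrist")
def P(zx,zy,z): return ray(K,E,(215+zx/3.4-.35,160+zy/3.4-.35),z)[0]
ex=np.array([np.cos(.042),np.sin(.042)]);ey=np.array([-ex[1],ex[0]])
H=np.array([0.6957,0.1549]);C=H-.105*ex
print("C",C)
def L(p):d=p[:2]-C;return np.array([d@ex,d@ey]).round(4)
for zf in(.033,.029):
    zw=zf+.007;print("zf",zf)
    print("short L mid",L(P(179,230,zf)),"R",L(P(278,230,zw)),"top",L(P(226,76,zw)),"bot",L(P(230,389,zf)),"div",L(P(229,240,zw)))
    print("long L",L(P(333,230,zf)),"R",L(P(437,230,zf)),"top",L(P(388,80,zw)),"bot",L(P(383,389,zf)))
    print("slice L",L(P(490,240,zw)),"R",L(P(597,240,zf)),"top",L(P(550,78,zw)),"bot",L(P(532,396,zf)),"div",L(P(543,188,zw)),L(P(540,297,zw)))
print("chest rim corners",L(P(66,33,.08)),L(P(718,42,.08)),L(P(93,540,.08)))
E
```

```text
C [0.5907926 0.1504913]
zf 0.033
short L mid [-0.018  -0.0861] R [-0.0203 -0.0434] top [-0.0846 -0.0641] bot [ 0.0551 -0.0656] div [-0.0157 -0.0641]
long L [-0.0187 -0.0202] R [-0.0191  0.0243] top [-0.0837  0.0016] bot [0.0544 0.0027]
slice L [-0.0168  0.0462] R [-0.0154  0.0932] top [-0.0852  0.0674] bot [0.0572 0.0695] div [-0.0395  0.0673] [0.0083 0.069 ]
zf 0.029
short L mid [-0.0169 -0.0866] R [-0.0192 -0.0436] top [-0.084  -0.0645] bot [ 0.0567 -0.0659] div [-0.0146 -0.0645]
long L [-0.0176 -0.0203] R [-0.0181  0.0246] top [-0.0832  0.0017] bot [0.0561 0.0029]
slice L [-0.0157  0.0468] R [-0.0143  0.0941] top [-0.0847  0.0681] bot [0.0588 0.0702] div [-0.0386  0.0681] [0.0096 0.0697]
chest rim corners [-0.1047 -0.1187] [-0.1042  0.1214] [ 0.1043 -0.1195]
```

```bash
cat >> h.py <<'E'
EX=np.array([np.cos(.042),np.sin(.042)]);EY=np.array([-EX[1],EX[0]]);CH=np.array([.5908,.1505])
def W(lx,ly): return CH+lx*EX+ly*EY
def Lc(p): d=np.asarray(p)[...,:2]-CH;return np.stack([d@EX,d@EY],-1)
E
python3 - <<'E'
from h import *
img,K,E=cam("side")
for px in[(60,410),(120,446),(178,474),(262,513),(75,462),(345,490)]:
    uv=np.array(px)/3.6+[260,190]
    a,b=ray(K,E,[uv],0)[0],ray(K,E,[uv],.3)[0]
    la,lb=Lc(a)[1],Lc(b)[1];y=.130 if px[0] not in(75,345) else .121
    t=(y-la)/(lb-la);p=a+t*(b-a);print(px,Lc(p).round(3),p[2].round(3))
E
```

```text
(60, 410) [0.104 0.13 ] 0.162
(120, 446) [0.062 0.13 ] 0.125
(178, 474) [0.019 0.13 ] 0.098
(262, 513) [-0.045  0.13 ] 0.058
(75, 462) [0.099 0.121] 0.083
(345, 490) [-0.105  0.121] 0.089
```

Struts rise to z≈0.13 near the rear slots, so I'll tilt the tool about the jaw axis for those. Moving to view the mat.

```bash
python3 - <<'E'
from h import *
shift((0.48,-0.24,0.27),np.pi)
E
```

```text
t 8.38 tcp [0.5292 0.1304 0.3626] yaw -3.087 q [ 0.14 -0.02  1.41  0.01  1.76 -1.48] F [-0.4 -0.5 -0.1] op 0.0931
 shift [ 0.0682 -0.3676  0.0914] turn [ 0.005 -0.012  0.055]
```

Emit:
jog_arm --pt "0 0.068 -0.12 0 0 -0.01 0.05" --pt "0 0.068 -0.18 0.03 0 -0.01 0.05" --pt "0 0.068 -0.368 0.09 0 -0.01 0.05" --pt "0 0.068 -0.368 0.09 0 -0.01 0.05" --pt "0 0.068 -0.368 0.09 0 -0.01 0.05"

```text
t: 9.0
tool_pos: [0.4819, -0.166, 0.2941]
orientation: [0.005, -3.14, -0.008]
force: [1.0, 0.6, 0.4]
opening: 0.0928
```

Emit:
jog_arm --pt "0 0 -0.07 0 0 0 0" --pt "0 0 -0.07 0 0 0 0" --pt "0 0 -0.07 0 0 0 0" --pt "0 0 -0.07 0 0 0 0"

```text
t: 9.5
tool_pos: [0.4825, -0.2348, 0.2941]
orientation: [0.006, -3.141, -0.008]
force: [-0.8, 0.7, -1.0]
opening: 0.093
```

```bash
python3 - <<'E'
from h import *
cam("wrist","w7")
shift((0.48,-0.24,0.27),np.pi)
E
```

```text
t 9.55 tcp [ 0.4826 -0.2347  0.2942] yaw -3.137 q [-0.55 -0.06  1.57  0.    1.63 -2.13] F [-0.6  0.6 -0.8] op 0.0931
 shift [ 0.0026 -0.0054  0.0242] turn [ 0.005 -0.001  0.004]
```

View pics/w7.png

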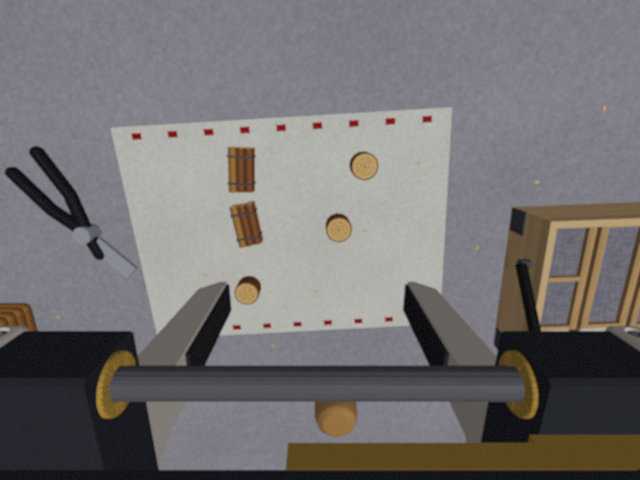

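The wrist view shows bundles at (241,170) and (246,225), and slices at (365,166), (339,228) and (247,290).

```bash
cat >> h.py <<'E'
def pieces(n="wrist"):
    img,K,E=cam(n)
    cs,m=blobs(img,(5,75,40),(25,255,255),60,6000)
    for c in cs:
        r=cv2.minAreaRect(c);u,v=r[0]
        g=ray(K,E,(u,v),.02)[0]
        if not(0.33<g[0]<.7 and -.42<g[1]<-.1): continue
        b=cv2.boxPoints(r);B=ray(K,E,b,.022);e=[B[1]-B[0],B[2]-B[1]]
        l=[np.linalg.norm(x) for x in e];k=int(np.argmax(l));d=e[k]
        if l[k]>.043: print("bundle px",(round(u),round(v)),"xy",B.mean(0)[:2].round(4),"len",np.round(l,3),"axis yaw",round((np.arctan2(d[1],d[0])+np.pi/2)%np.pi-np.pi/2,3))
        else:
            h=cv2.cvtColor(img,cv2.COLOR_RGB2HSV);mm=np.zeros(m.shape,np.uint8);cv2.drawContours(mm,[c],-1,255,-1)
            vv=h[...,2];th=cv2.threshold(vv[mm>0].reshape(-1,1),0,255,cv2.THRESH_OTSU)[0]
            pm=((mm>0)&(vv>th)).astype(np.uint8)
            mo=cv2.moments(pm,True);pc=(mo['m10']/mo['m00'],mo['m01']/mo['m00'])
            print("slice px",np.round(pc,1),"xy",ray(K,E,pc,.024)[0][:2].round(4),"| box mid",ray(K,E,(u,v),.018)[0][:2].round(4),"size",np.round(l,3))
E
python3 - <<'E'
from h import *
pieces("wrist");pieces("top")
E
```

```text
slice px [246.  292.8] xy [ 0.6062 -0.3277] | box mid [ 0.6046 -0.3266] size [0.04 0.03]
slice px [338.5 229.1] xy [ 0.5162 -0.2045] | box mid [ 0.515  -0.2047] size [0.035 0.03 ]
bundle px (246, 224) xy [ 0.5108 -0.3224] len [0.031 0.055] axis yaw 0.18
slice px [364.6 165.9] xy [ 0.4367 -0.1747] | box mid [ 0.4368 -0.1746] size [0.031 0.032]
bundle px (240, 169) xy [ 0.4417 -0.3254] len [0.03  0.053] axis yaw -0.051
slice px [373.8 299.1] xy [ 0.4358 -0.1762] | box mid [ 0.4358 -0.1762] size [0.033 0.03 ]
slice px [432.1 230.3] xy [ 0.6057 -0.3296] | box mid [ 0.6047 -0.3282] size [0.036 0.031]
```

```bash
cat >> h.py <<'E'
def go(xy,zb,yaw,tilt=0.,tip=.010):
    """piece centre xy, its underside height zb; tool x at yaw, tilt>0 leans body toward tool +x (robot)"""
    s=robot.read_state();p,R=tool(s)
    c,sn=np.cos(yaw),np.sin(yaw)
    R0=np.array([[c,sn,0],[sn,-c,0],[0,0,-1]])
    Rt=R0@Rn.from_rotvec([0,-tilt,0]).as_matrix()
    h=tip+.014*np.cos(tilt)+.0075*np.sin(tilt)
    off=(h-.017)*np.tan(tilt)
    P=np.array([xy[0]+off*c,xy[1]+off*sn,zb+h])
    t=R.T@(P-p);rv=Rn.from_matrix(R.T@Rt).as_rotvec()
    down=R.T@np.array([0,0,-1])
    print("t",round(s["t"],2),"tcp",p.round(4),"yaw",np.arctan2(R[1,0],R[0,0]).round(3),"q",np.round(s["q"],2),"F",np.round(s["force"],1),"op",round(s["opening"],4))
    print(" shift",t.round(4),"turn",rv.round(3),"world-up in tool",(-down).round(3),"target",P.round(4))
E
python3 - <<'E'
from h import *
go((.516,-.2045),0.08,np.pi,.35)
E
```

```text
t 9.65 tcp [ 0.4825 -0.2348  0.2942] yaw -3.137 q [-0.55 -0.06  1.57  0.    1.63 -2.13] F [ 0.4  0.6 -0.2] op 0.0932
 shift [-0.0306  0.0293  0.1886] turn [ 0.005 -0.351  0.004] world-up in tool [ 0.001  0.005 -1.   ] target [ 0.5128 -0.2045  0.1057]
```

Emit:
jog_arm --pt "0.3 -0.031 0.029 0.06 0 -0.17 0" --pt "0.3 -0.031 0.029 0.12 0 -0.35 0" --pt "0.3 -0.031 0.029 0.18 0 -0.35 0" --pt "0.3 -0.031 0.029 0.189 0 -0.35 0" --pt "0.3 -0.031 0.029 0.189 0 -0.35 0"

```text
t: 10.28
tool_pos: [0.5145, -0.2049, 0.1069]
orientation: [-0.007, 2.791, 0.007]
force: [0.4, 0.0, 0.7]
opening: 0.0655
```

```bash
python3 - <<'E'
from h import *
cam("wrist","w8")
go((.516,-.2045),0.0,np.pi,.35)
E
```

```text
t 10.32 tcp [ 0.5157 -0.2058  0.1087] yaw -3.137 q [-0.6  -0.18  2.07  0.24  0.98 -2.29] F [ 0.7 -0.6 -0.2] op 0.0652
 shift [0.0313 0.0011 0.0769] turn [0.004 0.003 0.004] world-up in tool [-0.345  0.003 -0.938] target [ 0.5128 -0.2045  0.0257]
```

View pics/w8.png

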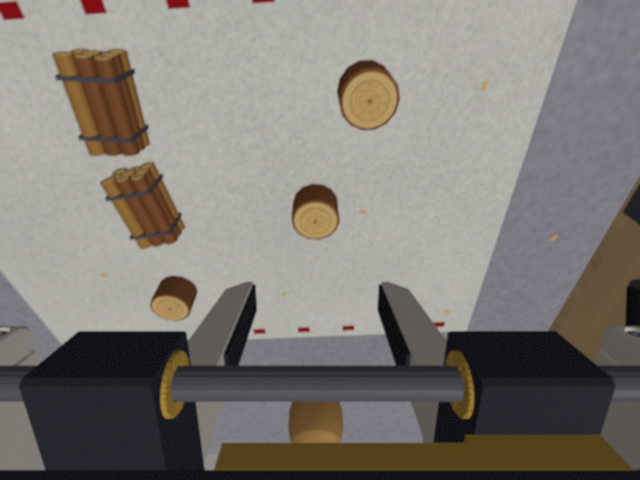

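Slice at (316,210) is centred between the fingers. Descending.

Emit:
jog_arm --pt "0.3 0.016 0.001 0.038 0 0 0" --pt "0.3 0.026 0.001 0.063 0 0 0" --pt "0.3 0.031 0.001 0.077 0 0 0" --pt "0.3 0.031 0.001 0.077 0 0 0" --pt "1 0.031 0.001 0.077 0 0 0" --force 20

```text
t: 10.95
tool_pos: [0.5147, -0.2055, 0.0278]
orientation: [-0.007, 2.787, 0.003]
force: [-1.0, -0.5, -0.3]
opening: 0.0592
```

Emit:
jog_arm --pt "1 0 0 0 0 0 0" --pt "1 0 0 0 0 0 0" --pt "1 0 0 0 0 0 0"

```text
t: 11.32
tool_pos: [0.5151, -0.2058, 0.0285]
orientation: [-0.008, 2.786, 0.002]
force: [-1.4, 0.3, 3.4]
opening: 0.0333
```

```bash
python3 - <<'E'
from h import *
go((.516,-.2045),0.15,np.pi,.35)
E
```

```text
t 11.32 tcp [ 0.5151 -0.2058  0.0285] yaw -3.136 q [-0.61 -0.06  2.12  0.28  0.8  -2.35] F [-1.4  0.3  3.4] op 0.0333
 shift [-0.0492  0.0013 -0.1388] turn [0.002 0.006 0.005] world-up in tool [-0.348  0.    -0.937] target [ 0.5128 -0.2045  0.1757]
```

Emit:
jog_arm --pt "1 -0.02 0 -0.055 0 0 0" --pt "1 -0.04 0 -0.11 0 0 0" --pt "1 -0.05 0 -0.14 0 0 0" --pt "1 -0.05 0 -0.14 0 0 0"

```text
t: 11.82
tool_pos: [0.5149, -0.207, 0.1812]
orientation: [-0.008, 2.78, -0.003]
force: [-0.8, 0.2, -0.3]
opening: 0.0332
```

```bash
cat >> h.py <<'E'
def at(P,yaw,tilt=0.):
    s=robot.read_state();p,R=tool(s);c,sn=np.cos(yaw),np.sin(yaw)
    Rt=np.array([[c,sn,0],[sn,-c,0],[0,0,-1]])@Rn.from_rotvec([0,-tilt,0]).as_matrix()
    t=R.T@(np.array(P)-p);rv=Rn.from_matrix(R.T@Rt).as_rotvec()
    print("t",round(s["t"],2),"tcp",p.round(4),"yaw",np.arctan2(R[1,0],R[0,0]).round(3),"q",np.round(s["q"],2),"F",np.round(s["force"],1),"op",round(s["opening"],4))
    print(" shift",t.round(4),"dist",np.linalg.norm(t).round(3),"turn",rv.round(3),"up",(R.T@[0,0,1]).round(3),"target",np.round(P,4))
E
python3 - <<'E'
from h import *
cam("wrist","w9")
w=W(.0315,.069);at((w[0]-.001,w[1],.19),np.pi+.042,.35)
E
```

```text
t 11.88 tcp [ 0.5137 -0.2063  0.1783] yaw -3.136 q [-0.61 -0.27  2.02  0.23  1.11 -2.26] F [-0.6  0.3 -1.1] op 0.0337
 shift [-0.1045  0.4264  0.0261] dist 0.44 turn [-0.014  0.008 -0.034] up [-0.35  -0.001 -0.937] target [0.6184 0.2208 0.19  ]
```

View pics/w9.png

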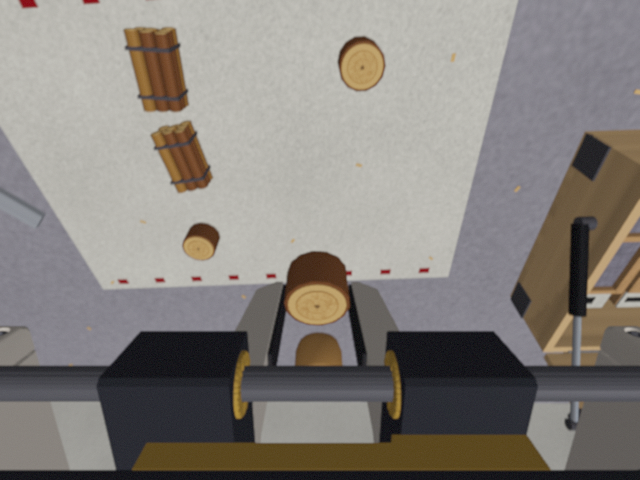

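The slice is held. Moving over the rear slice slot.

Emit:
jog_arm --pt "1 -0.06 0.1 -0.01 0 0 -0.03" --pt "1 -0.104 0.2 0.0 0 0 -0.03" --pt "1 -0.104 0.426 0.026 -0.01 0.01 -0.03" --pt "1 -0.104 0.426 0.026 -0.01 0.01 -0.03" --pt "1 -0.104 0.426 0.026 -0.01 0.01 -0.03"

```text
t: 12.5
tool_pos: [0.5957, 0.0905, 0.1918]
orientation: [-0.053, 2.797, 0.006]
force: [-0.2, -0.2, -0.5]
opening: 0.0336
```

Emit:
jog_arm --pt "1 0 0.1 0 0 0 0" --pt "1 0 0.14 0 0 0 0" --pt "1 0 0.14 0 0 0 0"

```text
t: 12.88
tool_pos: [0.5883, 0.2337, 0.1881]
orientation: [-0.059, 2.801, 0.006]
force: [-0.1, -0.8, -1.7]
opening: 0.0334
```

```bash
python3 - <<'E'
from h import *
cam("wrist","w10");cam("side","s10")
w=W(.0315,.069);at((w[0]-.001,w[1],.063),np.pi+.042,.35)
E
```

```text
t 12.97 tcp [0.589  0.2318 0.1888] yaw -3.1 q [ 0.36 -0.05  1.79 -0.12  1.08 -1.22] F [-0.1 -0.  -1. ] op 0.0332
 shift [ 0.0148 -0.0118  0.1283] dist 0.13 turn [-0.004 -0.009 -0.   ] up [-0.334 -0.003 -0.943] target [0.6184 0.2208 0.063 ]
```

View pics/w10.png

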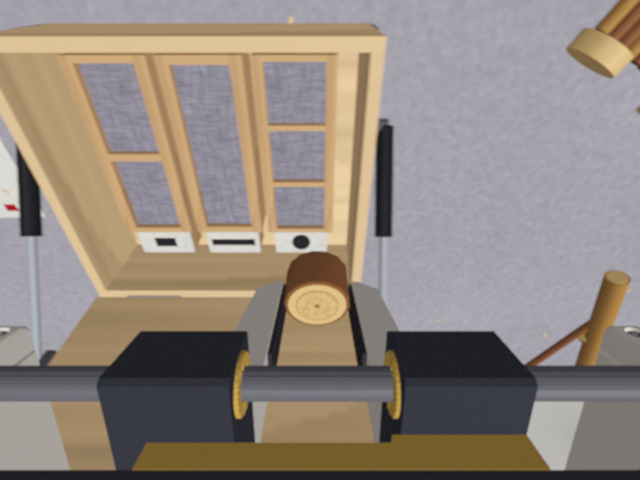

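View pics/s10.png

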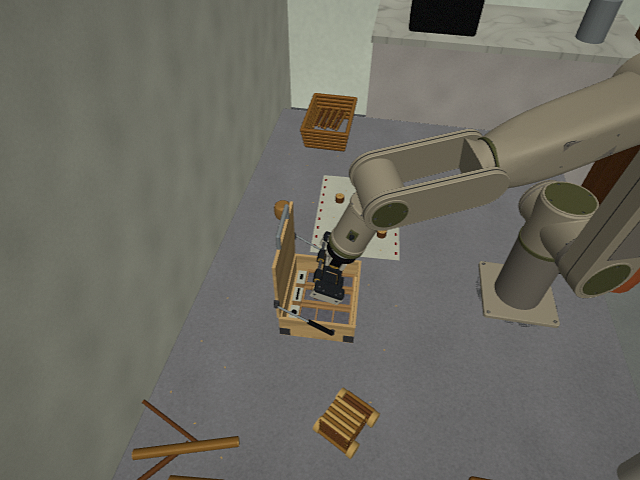

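```bash
python3 - <<'E'
from h import *
w=W(.0315,.069);at((w[0]-.001,w[1],.12),np.pi+.042,.35)
E
```

```text
t 12.97 tcp [0.589  0.2318 0.1888] yaw -3.1 q [ 0.36 -0.05  1.79 -0.12  1.08 -1.22] F [-0.1 -0.  -1. ] op 0.0332
 shift [-0.0043 -0.0119  0.0746] dist 0.076 turn [-0.004 -0.009 -0.   ] up [-0.334 -0.003 -0.943] target [0.6184 0.2208 0.12  ]
```

Emit:
jog_arm --pt "1 -0.014 -0.012 0.03 0 -0.01 0" --pt "1 -0.004 -0.012 0.075 0 -0.01 0" --pt "1 -0.004 -0.012 0.075 0 -0.01 0" --pt "1 0.005 -0.012 0.1 0 -0.01 0" --pt "1 0.005 -0.012 0.1 0 -0.01 0"

```text
t: 13.6
tool_pos: [0.617, 0.2191, 0.092]
orientation: [-0.056, 2.794, 0.003]
force: [0.6, 0.0, -1.8]
opening: 0.0332
```

```bash
python3 - <<'E'
from h import *
cam("wrist","w11")
w=W(.0315,.069);at((w[0]-.001,w[1],.063),np.pi+.042,.35)
E
```

```text
t 13.65 tcp [0.6179 0.2196 0.0935] yaw -3.101 q [ 0.32  0.11  1.82 -0.13  0.88 -1.23] F [ 0.3 -0.1  0.5] op 0.0331
 shift [0.01   0.0012 0.0288] dist 0.031 turn [-0.005 -0.    -0.001] up [-0.343 -0.004 -0.939] target [0.6184 0.2208 0.063 ]
```

View pics/w11.png

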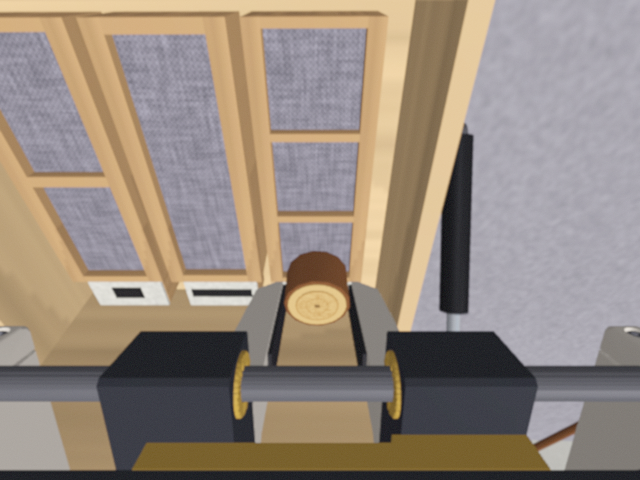

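Slice (317) is in line with the rear slot (278–353). Lowering.

Emit:
jog_arm --pt "1 0.005 0.001 0.014 0 0 0" --pt "1 0.01 0.001 0.028 0 0 0" --pt "1 0.01 0.001 0.028 0 0 0" --pt "1 0.01 0.001 0.028 0 0 0"

```text
t: 14.15
tool_pos: [0.6178, 0.2205, 0.0634]
orientation: [-0.056, 2.792, 0.004]
force: [0.8, 0.4, 0.1]
opening: 0.0334
```

```bash
python3 - <<'E'
from h import *
cam("wrist","w12")
w=W(.0315,.069);at((w[0]-.001,w[1],.063),np.pi+.042,.35)
E
```

```text
t 14.2 tcp [0.618  0.2206 0.0638] yaw -3.1 q [ 0.32  0.15  1.83 -0.13  0.83 -1.22] F [ 0.7 -0.7 -0.8] op 0.033
 shift [-0.0001  0.0002  0.0008] dist 0.001 turn [-0.005 -0.001 -0.001] up [-0.342 -0.004 -0.94 ] target [0.6184 0.2208 0.063 ]
```

View pics/w12.png

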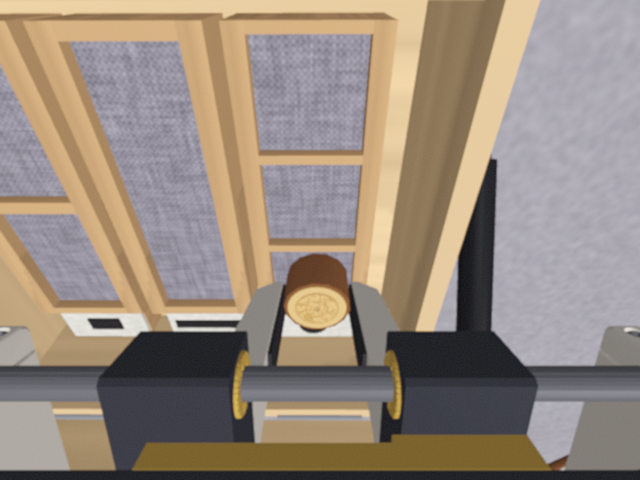

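```bash
python3 - <<'E'
from h import *
img,K,E=cam("wrist")
for zf in (.033,.029,.026):
    print(zf,Lc(ray(K,E,[(312,242),(314,155),(258,275),(377,240),(307,27)],zf+.007)).round(4).tolist())
print("slice top", Lc(ray(K,E,[(317,309)],.059)).round(4))
E
```

```text
0.033 [[0.0052, 0.0671], [-0.0415, 0.0685], [0.0282, 0.0373], [0.0039, 0.0999], [-0.0877, 0.0664]]
0.029 [[0.0083, 0.067], [-0.0397, 0.0684], [0.0319, 0.0363], [0.007, 0.1008], [-0.0873, 0.0663]]
0.026 [[0.0107, 0.067], [-0.0384, 0.0684], [0.0348, 0.0356], [0.0093, 0.1014], [-0.0871, 0.0662]]
slice top [[0.0341 0.0697]]
```

Emit:
jog_arm --pt "1 0 -0.001 0.002 0 0 0" --pt "1 0.001 -0.001 0.003 0 0 0" --pt "1 0.001 -0.001 0.003 0 0 0"

```text
t: 14.62
tool_pos: [0.619, 0.2196, 0.0616]
orientation: [-0.056, 2.79, 0.005]
force: [0.9, -1.3, 3.0]
opening: 0.0335
```

Emit:
jog_arm --pt "0.52 0 0 0 0 0 0" --pt "0.52 0 0 0 0 0 0" --pt "0.52 0 0 0 0 0 0"

```text
t: 15.0
tool_pos: [0.6186, 0.2196, 0.0612]
orientation: [-0.056, 2.791, 0.004]
force: [-0.6, -0.6, -1.2]
opening: 0.0443
```

```bash
python3 - <<'E'
from h import *
cam("wrist","w13")
at((.6,.2,.2),np.pi+.042,.35)
E
```

```text
t 15.05 tcp [0.6187 0.2196 0.0612] yaw -3.101 q [ 0.32  0.15  1.84 -0.13  0.82 -1.22] F [-0.2  0.1  0.5] op 0.0445
 shift [-0.0294 -0.0194 -0.1369] dist 0.141 turn [-0.004  0.001 -0.001] up [-0.343 -0.004 -0.939] target [0.6 0.2 0.2]
```

View pics/w13.png

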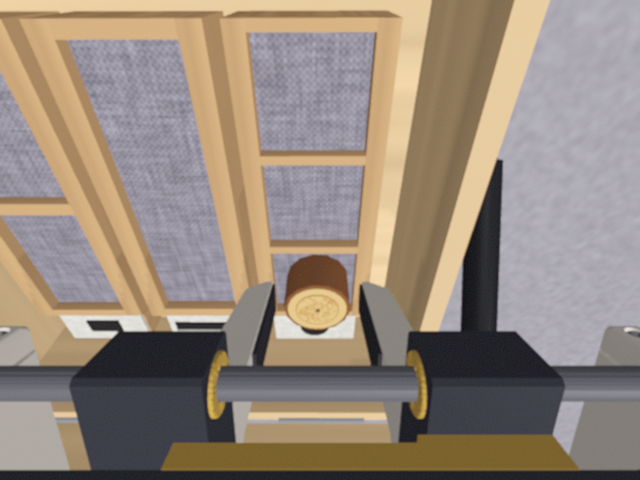

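Emit:
jog_arm --pt "0.52 -0.01 0 -0.028 0 0 0" --pt "0.5 -0.03 0 -0.08 0 0 0" --pt "0.4 -0.05 0 -0.13 0 0 0" --pt "0.3 -0.05 0 -0.13 0 0.18 0" --pt "0.3 -0.05 0 -0.13 0 0.35 0"

```text
t: 15.68
tool_pos: [0.6214, 0.2209, 0.2041]
orientation: [-0.064, 3.141, -0.003]
force: [1.0, 0.9, -0.1]
opening: 0.0648
```

```bash
python3 - <<'E'
from h import *
cam("wrist","w14")
at((.4367,-.1747,.2),np.pi+0,0)
E
```

```text
t 15.72 tcp [0.6217 0.2196 0.1985] yaw -3.103 q [ 0.26  0.32  1.33 -0.    1.51 -1.35] F [-1.2 -1.6 -3.4] op 0.0653
 shift [ 0.2002 -0.3868  0.0032] dist 0.436 turn [-0.005 -0.016  0.039] up [ 0.016 -0.004 -1.   ] target [ 0.4367 -0.1747  0.2   ]
```

View pics/w14.png

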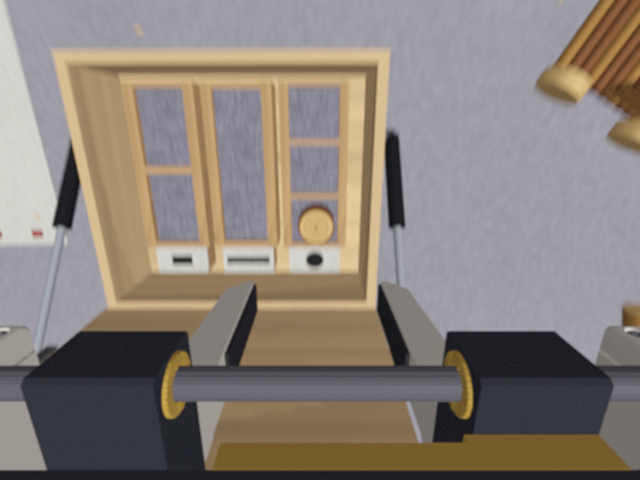

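Slice 1 lies flat in the rear slot (316,226). On to the next slice.

Emit:
jog_arm --pt "0.3 0.2 -0.387 0.003 0 -0.01 0.04" --pt "0.3 0.2 -0.387 0.003 0 -0.01 0.04" --pt "0.3 0.2 -0.387 0.003 0 -0.01 0.04" --pt "0.3 0.2 -0.387 0.003 0 -0.01 0.04" --pt "0.3 0.2 -0.387 0.003 0 -0.01 0.04"

```text
t: 16.35
tool_pos: [0.4879, -0.0646, 0.2]
orientation: [-0.001, -3.137, 0.008]
force: [1.0, -0.5, 0.1]
opening: 0.065
```

Emit:
jog_arm --pt "0.3 0.07 -0.13 0 0 0 0" --pt "0.3 0.07 -0.13 0 0 0 0" --pt "0.3 0.07 -0.13 0 0 0 0" --pt "0.3 0.07 -0.13 0 0 0 0"

```text
t: 16.85
tool_pos: [0.4169, -0.1958, 0.2007]
orientation: [-0.006, -3.138, 0.01]
force: [-0.1, 0.1, -0.0]
opening: 0.0654
```

```bash
python3 - <<'E'
from h import *
cam("wrist","w15");pieces("wrist")
go((.4367,-.1747),0.06,np.pi)
E
```

```text
bundle px (173, 384) xy [ 0.6147 -0.3634] len [0.102 0.03 ] axis yaw -0.241
bundle px (200, 302) xy [ 0.5074 -0.3205] len [0.036 0.058] axis yaw 0.198
slice px [336.8 240.5] xy [ 0.4365 -0.1748] | box mid [ 0.4356 -0.1748] size [0.031 0.036]
bundle px (191, 243) xy [ 0.4404 -0.3231] len [0.034 0.058] axis yaw -0.061
t 16.95 tcp [ 0.4179 -0.1941  0.2007] yaw 3.14 q [-0.54 -0.24  1.9  -0.01  1.48 -2.11] F [ 0.4  0.2 -0.4] op 0.0651
 shift [-0.0192  0.0201  0.1166] turn [-0.005 -0.004 -0.001] world-up in tool [ 0.004 -0.005 -1.   ] target [ 0.4367 -0.1747  0.084 ]
```

View pics/w15.png

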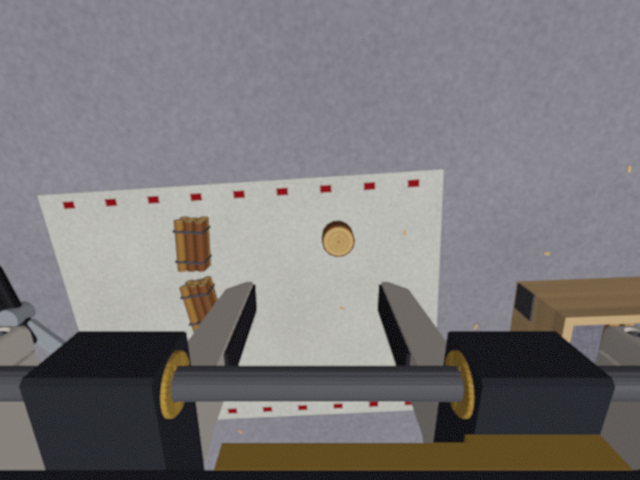

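Slice at (338,240), i.e. world (0.4365,-0.1748). Descending to TCP z 0.024.

Emit:
jog_arm --pt "0.3 -0.019 0.02 0.06 0 0 0" --pt "0.3 -0.019 0.02 0.117 0 0 0" --pt "0.3 -0.019 0.02 0.117 0 0 0" --pt "0.3 -0.019 0.02 0.15 0 0 0" --pt "0.3 -0.019 0.02 0.177 0 0 0"

```text
t: 17.58
tool_pos: [0.4386, -0.1754, 0.0258]
orientation: [-0.0, -3.141, 0.011]
force: [0.1, -0.1, -0.1]
opening: 0.0652
```

Emit:
jog_arm --pt "0.3 0 0 0 0 0 0" --pt "1 0 0 0 0 0 0" --pt "1 0 0 0 0 0 0" --pt "1 0 0 0 0 0 0" --pt "1 0 0 0 0 0 0" --force 20

```text
t: 18.2
tool_pos: [0.439, -0.1757, 0.0265]
orientation: [0.0, 3.141, -0.012]
force: [-1.6, 0.6, 4.3]
opening: 0.033
```

Emit:
jog_arm --pt "1 0 0 -0.05 0 0 0" --pt "1 0 0 -0.11 0 0 0" --pt "1 0 0 -0.16 0 0 0" --pt "1 0 0 -0.16 0 0 0"

```text
t: 18.7
tool_pos: [0.4416, -0.1759, 0.1917]
orientation: [0.0, 3.133, -0.018]
force: [1.6, 0.4, -1.0]
opening: 0.0333
```

```bash
python3 - <<'E'
from h import *
cam("wrist","w16")
w=W(-.016,.068);at((w[0],w[1],.19),np.pi+.042)
E
```

```text
t 18.75 tcp [ 0.4402 -0.1752  0.1887] yaw 3.141 q [-0.48 -0.2   1.89 -0.01  1.44 -2.05] F [-1.1 -0.4 -1.8] op 0.0334
 shift [-0.1317  0.3929 -0.0044] dist 0.414 turn [-0.01   0.005 -0.042] up [-0.005 -0.01  -1.   ] target [0.572  0.2178 0.19  ]
```

View pics/w16.png

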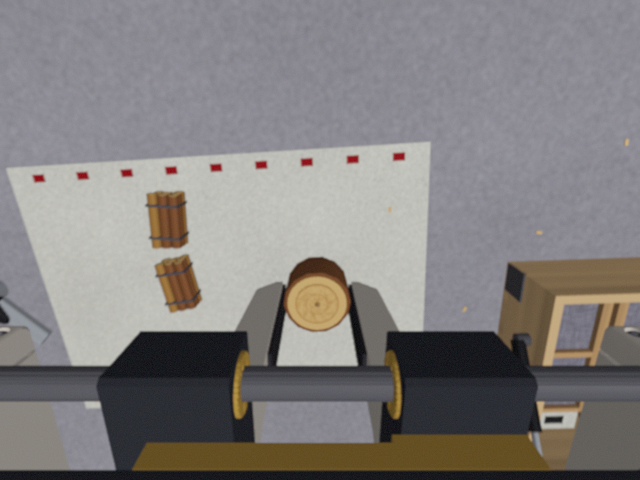

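Emit:
jog_arm --pt "1 -0.13 0.393 -0.01 -0.01 0 -0.04" --pt "1 -0.13 0.393 -0.01 -0.01 0 -0.04" --pt "1 -0.13 0.393 -0.01 -0.01 0 -0.04" --pt "1 -0.13 0.393 -0.01 -0.01 0 -0.04" --pt "1 -0.13 0.393 -0.01 -0.01 0 -0.04"

```text
t: 19.38
tool_pos: [0.5372, 0.1237, 0.1911]
orientation: [-0.062, 3.14, -0.0]
force: [0.5, 0.3, 0.1]
opening: 0.0333
```

```bash
python3 - <<'E'
from h import *
w=W(-.016,.068);at((w[0]+.002,w[1],.12),np.pi+.042)
E
```

```text
t 19.38 tcp [0.5372 0.1237 0.1911] yaw -3.102 q [ 0.13  0.02  1.68 -0.    1.44 -1.48] F [0.5 0.3 0.1] op 0.0333
 shift [-0.0403  0.0926  0.0711] dist 0.124 turn [-0.     0.001 -0.002] up [-0.001 -0.    -1.   ] target [0.574  0.2178 0.12  ]
```

Emit:
jog_arm --pt "1 -0.03 0.06 0 0 0 0" --pt "1 -0.04 0.093 0.03 0 0 0" --pt "1 -0.04 0.093 0.071 0 0 0" --pt "1 -0.04 0.093 0.09 0 0 0" --pt "1 -0.04 0.093 0.09 0 0 0"

```text
t: 20.0
tool_pos: [0.5716, 0.2171, 0.0982]
orientation: [0.061, -3.137, 0.003]
force: [0.5, 0.2, -0.0]
opening: 0.0333
```

```bash
python3 - <<'E'
from h import *
cam("wrist","w17")
w=W(-.016,.068);at((w[0]+.002,w[1],.057),np.pi+.042)
E
```

```text
t 20.05 tcp [0.5731 0.2174 0.1005] yaw -3.103 q [ 0.28  0.26  1.59 -0.    1.29 -1.33] F [ 0.3 -0.1  0.5] op 0.0335
 shift [-0.0009  0.0004  0.0435] dist 0.044 turn [-0.001 -0.    -0.003] up [ 0.    -0.001 -1.   ] target [0.574  0.2178 0.057 ]
```

View pics/w17.png

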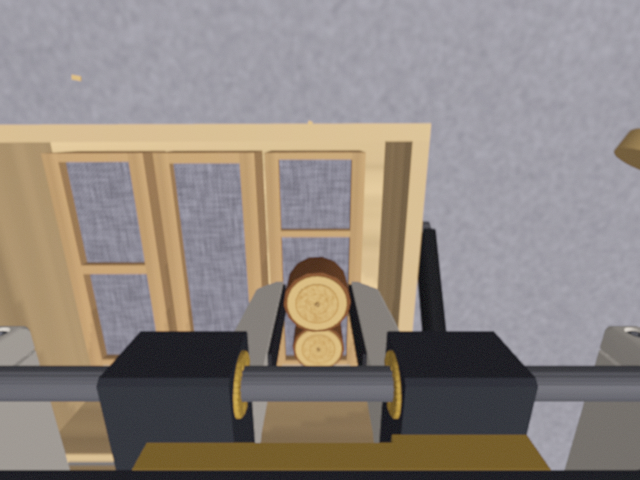

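The held slice (317,300) is over the middle slot, in line with slice 1 behind it. Lowering and releasing.

Emit:
jog_arm --pt "1 -0.001 0 0.022 0 0 0" --pt "1 -0.001 0 0.036 0 0 0" --pt "1 -0.001 0 0.043 0 0 0" --pt "1 -0.001 0 0.043 0 0 0"

```text
t: 20.55
tool_pos: [0.5747, 0.2171, 0.0583]
orientation: [-0.061, 3.14, -0.002]
force: [-1.9, -1.3, 6.3]
opening: 0.0337
```

Emit:
jog_arm --pt "1 0 0 0.001 0 0 0" --pt "0.52 0 0 0.001 0 0 0" --pt "0.52 0 0 0.001 0 0 0" --pt "0.52 0 0 0.001 0 0 0"

```text
t: 21.05
tool_pos: [0.5746, 0.217, 0.0569]
orientation: [-0.061, 3.141, -0.002]
force: [0.1, 0.1, -0.4]
opening: 0.0447
```

Emit:
jog_arm --pt "0.52 0 0 -0.03 0 0 0" --pt "0.5 0 0 -0.08 0 0 0" --pt "0.3 0 0 -0.14 0 0 0" --pt "0.3 0 0 -0.15 0 0 0"

```text
t: 21.55
tool_pos: [0.5773, 0.218, 0.2131]
orientation: [-0.06, 3.132, 0.002]
force: [-0.4, -0.1, 0.2]
opening: 0.0618
```

```bash
python3 - <<'E'
from h import *
cam("wrist","w18")
go((.5108,-.3224),0.13,np.pi+.18,.0)
E
```

```text
t 21.6 tcp [0.5767 0.2178 0.2117] yaw -3.103 q [ 0.28  0.18  1.47 -0.    1.48 -1.33] F [0.5 0.1 0.8] op 0.0637
 shift [ 0.0871 -0.5373  0.0568] turn [ 0.     0.007 -0.141] world-up in tool [-0.007  0.001 -1.   ] target [ 0.5108 -0.3224  0.154 ]
```

View pics/w18.png

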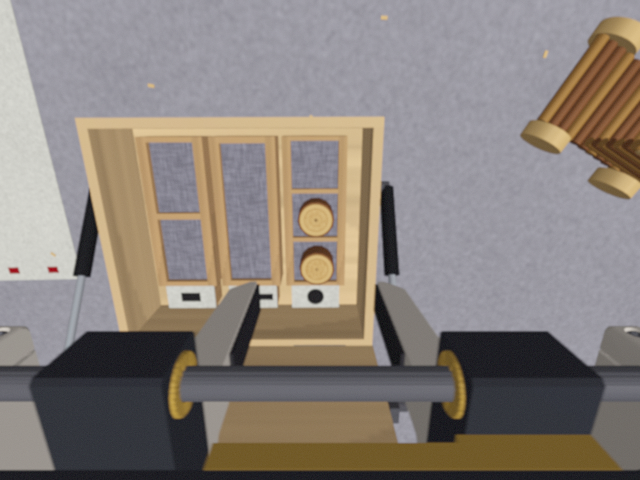

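Two slices are in. Next is the third slice, the far one.

```bash
python3 - <<'E'
from h import *
at((.59,-.325,.2),np.pi,0)
E
```

```text
t 21.6 tcp [0.5767 0.2178 0.2117] yaw -3.103 q [ 0.28  0.18  1.47 -0.    1.48 -1.33] F [0.5 0.1 0.8] op 0.0637
 shift [ 0.0077 -0.5429  0.0114] dist 0.543 turn [0.001 0.007 0.039] up [-0.007  0.001 -1.   ] target [ 0.59  -0.325  0.2  ]
```

Emit:
jog_arm --pt "0.3 0.008 -0.543 0.01 0 0.01 0.04" --pt "0.3 0.008 -0.543 0.01 0 0.01 0.04" --pt "0.3 0.008 -0.543 0.01 0 0.01 0.04" --pt "0.3 0.008 -0.543 0.01 0 0.01 0.04" --pt "0.3 0.008 -0.543 0.01 0 0.01 0.04"

```text
t: 22.22
tool_pos: [0.582, -0.0969, 0.2014]
orientation: [-0.002, -3.136, -0.002]
force: [0.4, 0.6, 0.8]
opening: 0.0651
```

Emit:
jog_arm --pt "0.3 0 -0.24 0 0 0 0" --pt "0.3 0 -0.24 0 0 0 0" --pt "0.3 0 -0.24 0 0 0 0" --pt "0.3 0 -0.24 0 0 0 0" --pt "0.3 0 -0.24 0 0 0 0"

```text
t: 22.85
tool_pos: [0.5796, -0.3405, 0.1976]
orientation: [-0.009, -3.132, -0.004]
force: [0.4, 1.0, 0.0]
opening: 0.0652
```

```bash
python3 - <<'E'
from h import *
cam("wrist","w19");pieces("wrist")
go((.606,-.328),0.06,np.pi)
E
```

```text
slice px [325.9 249.5] xy [ 0.6067 -0.3276] | box mid [ 0.6056 -0.3273] size [0.03  0.037]
bundle px (330, 152) xy [ 0.5127 -0.324 ] len [0.028 0.054] axis yaw 0.174
bundle px (328, 77) xy [ 0.4488 -0.3263] len [0.044 0.028] axis yaw -0.06
slice px [327.9  39.8] xy [ 0.4199 -0.3266] | box mid [ 0.4189 -0.3248] size [0.009 0.028]
t 22.95 tcp [ 0.5807 -0.3367  0.1985] yaw 3.139 q [-0.6   0.35  1.3  -0.    1.5  -2.17] F [-0.2  0.6 -0.5] op 0.0652
 shift [-0.0262  0.0083  0.1143] turn [ 0.004 -0.008 -0.003] world-up in tool [ 0.008  0.004 -1.   ] target [ 0.606 -0.328  0.084]
```

View pics/w19.png

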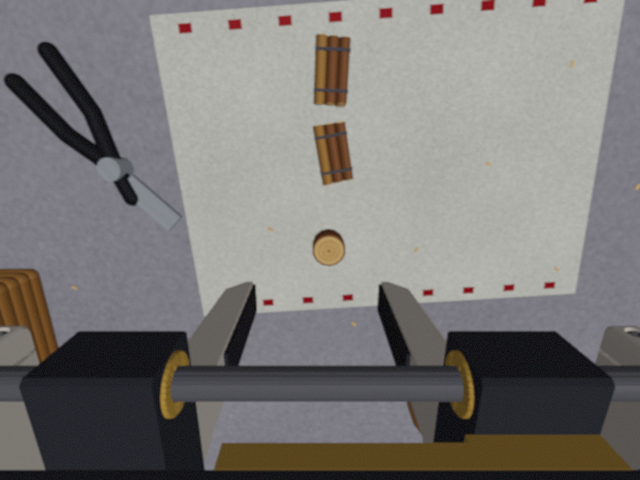

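Slice at (328,249), i.e. world (0.606,-0.3276). The bundles have not moved. Descending.

Emit:
jog_arm --pt "0.3 -0.026 0.009 0.06 0 -0.01 0" --pt "0.3 -0.026 0.009 0.115 0 -0.01 0" --pt "0.3 -0.026 0.009 0.115 0 -0.01 0" --pt "0.3 -0.026 0.009 0.15 0 -0.01 0" --pt "0.3 -0.026 0.009 0.174 0 -0.01 0"

```text
t: 23.58
tool_pos: [0.6067, -0.3269, 0.0267]
orientation: [0.002, 3.137, 0.004]
force: [-0.2, -0.2, 1.1]
opening: 0.0649
```

Emit:
jog_arm --pt "0.3 0 0 0 0 0 0" --pt "1 0 0 0 0 0 0" --pt "1 0 0 0 0 0 0" --pt "1 0 0 0 0 0 0" --pt "1 0 0 0 0 0 0" --force 20

```text
t: 24.2
tool_pos: [0.607, -0.3271, 0.0275]
orientation: [0.003, 3.137, 0.003]
force: [-0.3, 0.5, 4.0]
opening: 0.0332
```

Emit:
jog_arm --pt "1 0 0 -0.05 0 0 0" --pt "1 0 0 -0.11 0 0 0" --pt "1 0 0 -0.16 0 0 0" --pt "1 0 0 -0.16 0 0 0"

```text
t: 24.7
tool_pos: [0.609, -0.3293, 0.1947]
orientation: [0.003, 3.128, -0.006]
force: [0.1, -0.6, 0.4]
opening: 0.0333
```

```bash
python3 - <<'E'
from h import *
cam("wrist","w20")
w=W(-.064,.068);at((w[0]+.001,w[1],.19),np.pi+.042)
E
```

```text
t 24.75 tcp [ 0.6076 -0.3284  0.1908] yaw 3.14 q [-0.57  0.39  1.27  0.    1.48 -2.14] F [ 0.   1.1 -0.6] op 0.0332
 shift [ 8.35e-02  5.44e-01 -5.00e-04] dist 0.55 turn [-0.001  0.01  -0.044] up [-0.01  -0.001 -1.   ] target [0.525  0.2158 0.19  ]
```

View pics/w20.png

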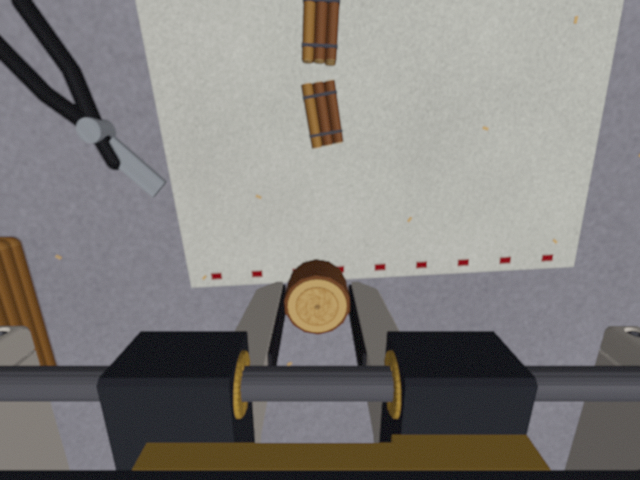

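Emit:
jog_arm --pt "1 0.084 0.544 -0.005 0 0.01 -0.04" --pt "1 0.084 0.544 -0.005 0 0.01 -0.04" --pt "1 0.084 0.544 -0.005 0 0.01 -0.04" --pt "1 0.084 0.544 -0.005 0 0.01 -0.04" --pt "1 0.084 0.544 -0.005 0 0.01 -0.04"

```text
t: 25.38
tool_pos: [0.5579, -0.0165, 0.189]
orientation: [0.06, -3.137, 0.001]
force: [0.9, 0.5, 0.4]
opening: 0.0332
```

```bash
python3 - <<'E'
from h import *
w=W(-.064,.068);at((w[0]+.001,w[1],.15),np.pi+.042)
E
```

```text
t 25.38 tcp [ 0.5579 -0.0165  0.189 ] yaw -3.104 q [-0.12  0.05  1.66 -0.    1.44 -1.73] F [0.9 0.5 0.4] op 0.0332
 shift [0.0238 0.2333 0.039 ] dist 0.238 turn [-0.    -0.004 -0.004] up [ 0.004 -0.    -1.   ] target [0.525  0.2158 0.15  ]
```

Emit:
jog_arm --pt "1 0.024 0.233 0 0 0 0" --pt "1 0.024 0.233 0 0 0 0" --pt "1 0.024 0.233 0 0 0 0" --pt "1 0.024 0.233 0.04 0 0 0" --pt "1 0.024 0.233 0.08 0 0 0"

```text
t: 26.0
tool_pos: [0.5226, 0.2186, 0.1063]
orientation: [0.066, -3.135, 0.0]
force: [-0.3, -0.8, 0.5]
opening: 0.0333
```

```bash
python3 - <<'E'
from h import *
cam("wrist","w21")
w=W(-.064,.068);at((w[0]+.001,w[1],.0575),np.pi+.042)
E
```

```text
t 26.05 tcp [0.519  0.2159 0.0994] yaw -3.1 q [ 0.3   0.15  1.72  0.    1.29 -1.31] F [-4.2 -1.3 -5.1] op 0.0331
 shift [-0.0066 -0.0002  0.0418] dist 0.042 turn [-0.003 -0.015 -0.001] up [ 0.015 -0.003 -1.   ] target [0.525  0.2158 0.0575]
```

View pics/w21.png

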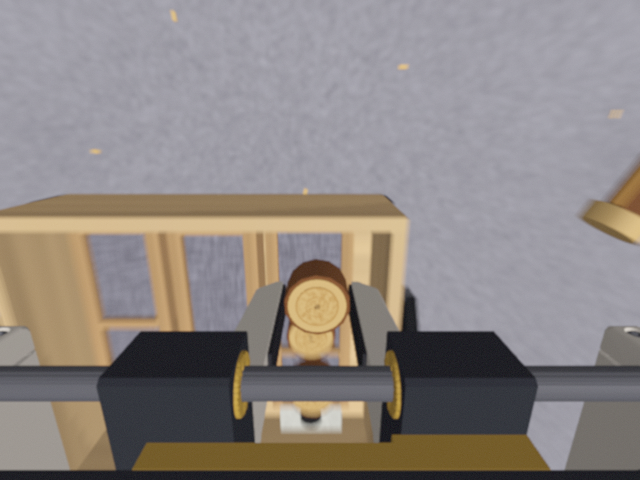

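Emit:
jog_arm --pt "1 -0.007 0 0 0 -0.015 0" --pt "1 -0.007 0 0.005 0 -0.015 0"

```text
t: 26.3
tool_pos: [0.5265, 0.2157, 0.0945]
orientation: [-0.064, 3.141, -0.005]
force: [0.2, -0.6, -0.6]
opening: 0.0333
```

```bash
python3 - <<'E'
from h import *
w=W(-.064,.068);at((w[0]+.001,w[1],.0575),np.pi+.042)
E
```

```text
t 26.3 tcp [0.5265 0.2157 0.0945] yaw -3.101 q [ 0.3   0.16  1.72 -0.    1.27 -1.31] F [ 0.2 -0.6 -0.6] op 0.0333
 shift [0.0015 0.0003 0.037 ] dist 0.037 turn [-0.003  0.    -0.002] up [-0.    -0.003 -1.   ] target [0.525  0.2158 0.0575]
```

Emit:
jog_arm --pt "1 0.001 0 0.02 0 0 0" --pt "1 0.001 0 0.032 0 0 0" --pt "1 0.001 0 0.037 0 0 0" --pt "1 0.001 0 0.037 0 0 0"

```text
t: 26.8
tool_pos: [0.5264, 0.215, 0.0584]
orientation: [-0.063, 3.139, -0.006]
force: [-1.5, -2.7, 6.9]
opening: 0.0332
```

Emit:
jog_arm --pt "1 0 0 0.001 0 0 0" --pt "0.52 0 0 0.001 0 0 0" --pt "0.52 0 0 0.001 0 0 0" --pt "0.52 0 0 0.001 0 0 0"

```text
t: 27.3
tool_pos: [0.5263, 0.2148, 0.057]
orientation: [-0.062, 3.139, -0.006]
force: [-1.4, -0.6, -0.5]
opening: 0.0444
```

Emit:
jog_arm --pt "0.52 0 0 -0.03 0 0 0" --pt "0.5 0 0 -0.08 0 0 0" --pt "0.3 0 0 -0.14 0 0 0" --pt "0.3 0 0 -0.15 0 0 0"

```text
t: 27.8
tool_pos: [0.5288, 0.2162, 0.2128]
orientation: [-0.062, 3.131, -0.002]
force: [0.6, 0.6, -0.2]
opening: 0.0616
```

```bash
python3 - <<'E'
from h import *
cam("wrist","w22")
at((.48,-.30,.2),np.pi)
E
```

```text
t 27.85 tcp [0.5281 0.216  0.2115] yaw -3.102 q [ 0.3   0.05  1.61 -0.    1.47 -1.31] F [0.4 0.8 1.3] op 0.0635
 shift [ 0.0687 -0.5137  0.012 ] dist 0.518 turn [-0.002  0.008  0.04 ] up [-0.008 -0.002 -1.   ] target [ 0.48 -0.3   0.2 ]
```

View pics/w22.png

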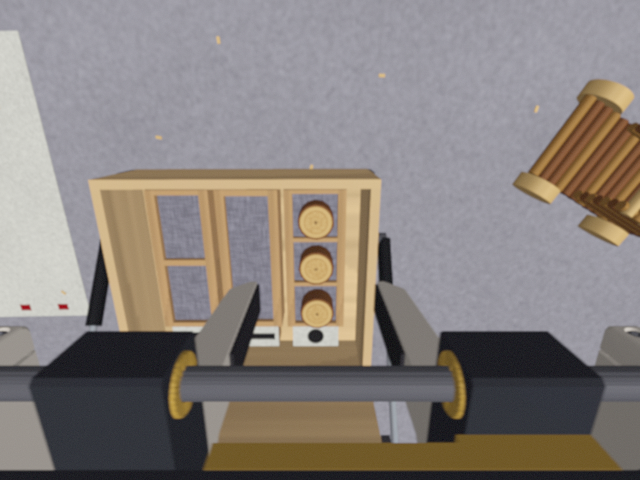

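All three slices are seated. Going to the bundles next.

Emit:
jog_arm --pt "0.3 0.069 -0.514 0.01 0 0.01 0" --pt "0.3 0.069 -0.514 0.01 0 0.01 0" --pt "0.3 0.069 -0.514 0.01 0 0.01 0" --pt "0.3 0.069 -0.514 0.01 0 0.01 0" --pt "0.3 0.069 -0.514 0.01 0 0.01 0"

```text
t: 28.48
tool_pos: [0.4967, -0.0974, 0.2019]
orientation: [0.063, -3.137, 0.002]
force: [1.7, 0.4, 0.1]
opening: 0.0649
```

```bash
python3 - <<'E'
from h import *
go((.511,-.323),.15,np.pi+.18,.25)
E
```

```text
t 28.48 tcp [ 0.4967 -0.0974  0.2019] yaw -3.102 q [-0.29 -0.11  1.78 -0.    1.47 -1.9 ] F [1.7 0.4 0.1] op 0.0649
 shift [-0.0033 -0.2262  0.0267] turn [-0.018 -0.254 -0.139] world-up in tool [ 0.004 -0.001 -1.   ] target [ 0.5089 -0.3234  0.1754]
```

Emit:
jog_arm --pt "0.3 -0.003 -0.226 0.0 -0.01 -0.1 -0.06" --pt "0.3 -0.003 -0.226 0.02 -0.02 -0.25 -0.14" --pt "0.3 -0.003 -0.226 0.027 -0.02 -0.25 -0.14" --pt "0.3 -0.003 -0.226 0.027 -0.02 -0.25 -0.14" --pt "0.3 -0.003 -0.226 0.027 -0.02 -0.25 -0.14"

```text
t: 29.1
tool_pos: [0.5064, -0.3253, 0.1712]
orientation: [-0.255, 2.889, 0.039]
force: [0.1, 0.8, -1.0]
opening: 0.0649
```

Emit:
jog_arm --pt "0.3 0 0 0 0 0 0" --pt "0.3 0 0 0 0 0 0"

```text
t: 29.35
tool_pos: [0.5062, -0.3239, 0.1703]
orientation: [-0.256, 2.89, 0.041]
force: [-0.2, 0.1, -0.6]
opening: 0.0651
```

```bash
python3 - <<'E'
from h import *
cam("wrist","w23");pieces()
go((.511,-.323),.06,np.pi+.18,.25)
E
```

```text
bundle px (314, 192) xy [ 0.5097 -0.3245] len [0.027 0.061] axis yaw 0.199
bundle px (327, 112) xy [ 0.4418 -0.326 ] len [0.055 0.028] axis yaw -0.046
t 29.45 tcp [ 0.5067 -0.3241  0.1712] yaw -2.965 q [-0.78  0.02  1.74  0.21  1.25 -2.58] F [-0.4 -0.5  0.9] op 0.0649
 shift [ 0.0184 -0.0001  0.0839] turn [ 0.005 -0.007 -0.003] world-up in tool [-0.241  0.006 -0.971] target [ 0.5089 -0.3234  0.0854]
```

View pics/w23.png

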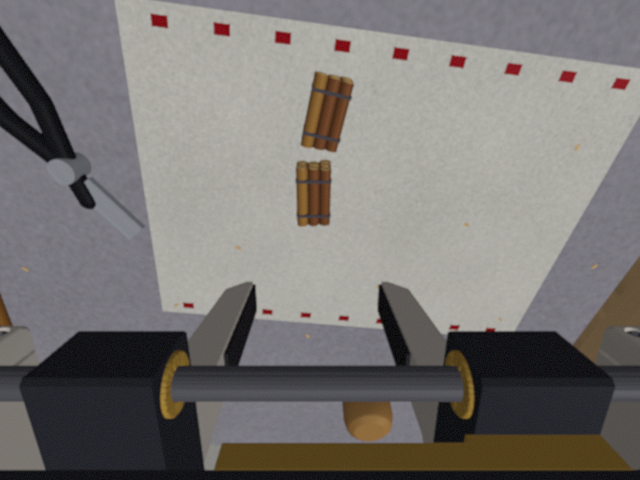

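q6 is at −2.58, close to its limit. So I'll use the other bundle (yaw −0.05) for the tilted rear placement.

```bash
python3 - <<'E'
from h import *
go((.4417,-.3257),.12,np.pi-.05,.25)
E
```

```text
t 29.45 tcp [ 0.5067 -0.3241  0.1712] yaw -2.965 q [-0.78  0.02  1.74  0.21  1.25 -2.58] F [-0.4 -0.5  0.9] op 0.0649
 shift [0.0706 0.0103 0.0092] turn [ 0.061 -0.008  0.22 ] world-up in tool [-0.241  0.006 -0.971] target [ 0.4396 -0.3256  0.1454]
```

Emit:
jog_arm --pt "0.3 0.06 0.01 0 0.03 0 0.11" --pt "0.3 0.07 0.01 0.009 0.06 -0.01 0.22" --pt "0.3 0.07 0.01 0.009 0.06 -0.01 0.22" --pt "0.3 0.07 0.01 0.009 0.06 -0.01 0.22"

```text
t: 29.95
tool_pos: [0.4413, -0.3259, 0.1471]
orientation: [0.067, 2.887, -0.009]
force: [0.8, -0.0, 0.4]
opening: 0.0648
```

```bash
python3 - <<'E'
from h import *
cam("wrist","w24");pieces()
go((.4417,-.3257),.0,np.pi-.05,.25)
E
```

```text
bundle px (461, 384) xy [ 0.6917 -0.1661] len [0.027 0.139] axis yaw 0.267
bundle px (318, 229) xy [ 0.4752 -0.3255] len [0.029 0.133] axis yaw 0.041
t 30.05 tcp [ 0.4414 -0.3262  0.1471] yaw 3.094 q [-0.85 -0.14  1.94  0.2   1.17 -2.44] F [-0.1  0.3  0.1] op 0.0649
 shift [0.0323 0.0005 0.1173] turn [0.001 0.004 0.002] world-up in tool [-0.251 -0.    -0.968] target [ 0.4396 -0.3256  0.0254]
```

View pics/w24.png

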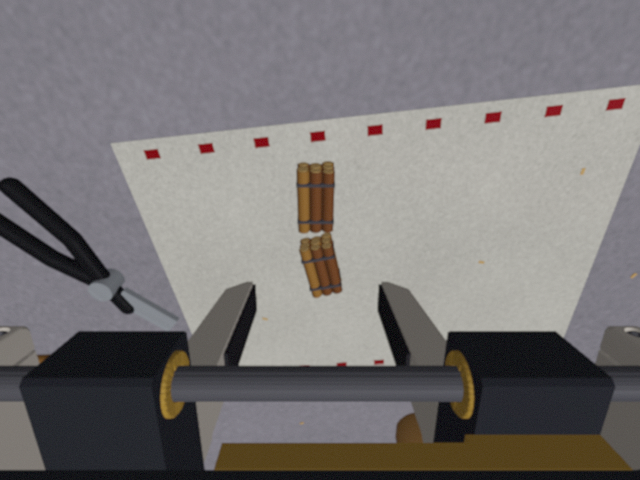

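Bundle (316,197) is centred and aligned. Descending.

Emit:
jog_arm --pt "0.3 0.014 0 0.05 0 0 0" --pt "0.3 0.026 0 0.094 0 0 0" --pt "0.3 0.031 0 0.113 0 0 0" --pt "0.3 0.033 0 0.119 0 0 0" --pt "0.3 0.033 0 0.119 0 0 0"

```text
t: 30.68
tool_pos: [0.4399, -0.3264, 0.0242]
orientation: [0.067, 2.887, -0.009]
force: [-0.3, -0.5, -0.8]
opening: 0.0649
```

Emit:
jog_arm --pt "1 0 0 0 0 0 0" --pt "1 0 0 0 0 0 0" --pt "1 0 0 0 0 0 0" --pt "1 0 0 0 0 0 0" --pt "1 0 0 0 0 0 0" --force 25

```text
t: 31.3
tool_pos: [0.44, -0.3266, 0.0245]
orientation: [0.067, 2.887, -0.01]
force: [-1.9, 0.9, 2.6]
opening: 0.0298
```

```bash
python3 - <<'E'
from h import *
at((.44,-.3256,.18),np.pi-.05,.25)
E
```

```text
t 31.3 tcp [ 0.44   -0.3266  0.0245] yaw 3.095 q [-0.85  0.03  2.03  0.23  0.92 -2.5 ] F [-1.9  0.9  2.6] op 0.0298
 shift [-0.0391  0.0009 -0.1505] dist 0.156 turn [0.    0.004 0.003] up [-0.252 -0.001 -0.968] target [ 0.44   -0.3256  0.18  ]
```

Emit:
jog_arm --pt "1 -0.012 0 -0.045 0 0 0" --pt "1 -0.026 0 -0.1 0 0 0" --pt "1 -0.039 0 -0.15 0 0 0" --pt "1 -0.039 0 -0.15 0 0 0"

```text
t: 31.8
tool_pos: [0.4422, -0.3289, 0.1855]
orientation: [0.066, 2.88, -0.02]
force: [0.2, -0.5, 0.0]
opening: 0.0299
```

```bash
python3 - <<'E'
from h import *
cam("wrist","w25")
w=W(.020,-.065);at((w[0]-.0017,w[1],.18),np.pi+.042,.25)
E
```

```text
t 31.85 tcp [ 0.441  -0.3277  0.1821] yaw 3.096 q [-0.85 -0.18  1.91  0.19  1.24 -2.43] F [ 0.1 -0.2 -1.4] op 0.0296
 shift [-0.1462  0.4216  0.0388] dist 0.448 turn [-0.026  0.007 -0.085] up [-0.255 -0.004 -0.967] target [0.6118 0.0864 0.18  ]
```

View pics/w25.png

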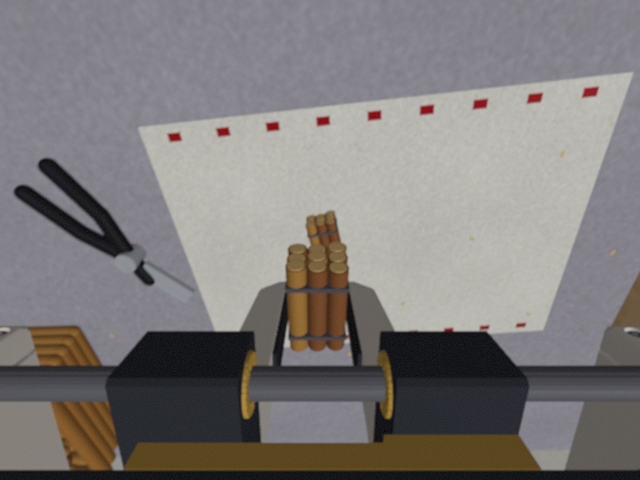

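The bundle is held centred. Moving over the rear short slot.

Emit:
jog_arm --pt "1 -0.12 0.422 0.02 -0.02 0.01 -0.08" --pt "1 -0.12 0.422 0.02 -0.02 0.01 -0.08" --pt "1 -0.12 0.422 0.02 -0.02 0.01 -0.08" --pt "1 -0.12 0.422 0.02 -0.02 0.01 -0.08" --pt "1 -0.12 0.422 0.02 -0.02 0.01 -0.08"

```text
t: 32.48
tool_pos: [0.5401, -0.0287, 0.1858]
orientation: [-0.052, 2.897, 0.0]
force: [0.9, 0.0, 0.1]
opening: 0.0296
```

```bash
python3 - <<'E'
from h import *
w=W(.020,-.065);at((w[0]-.0017,w[1],.13),np.pi+.042,.25)
E
```

```text
t 32.48 tcp [ 0.5401 -0.0287  0.1858] yaw -3.105 q [-0.18 -0.24  1.95  0.05  1.19 -1.8 ] F [0.9 0.  0.1] op 0.0296
 shift [-0.0601  0.1127  0.072 ] dist 0.147 turn [-0.006 -0.006 -0.005] up [-0.242 -0.004 -0.97 ] target [0.6118 0.0864 0.13  ]
```

Emit:
jog_arm --pt "1 -0.06 0.06 0.02 0 0 0" --pt "1 -0.06 0.113 0.03 0 0 0" --pt "1 -0.06 0.113 0.072 0 0 0" --pt "1 -0.055 0.113 0.092 0 0 0" --pt "1 -0.055 0.113 0.092 0 0 0"

```text
t: 33.1
tool_pos: [0.6082, 0.0867, 0.1041]
orientation: [-0.054, 2.905, -0.0]
force: [-0.4, 0.6, -1.1]
opening: 0.0298
```

```bash
python3 - <<'E'
from h import *
cam("wrist","w26")
w=W(.020,-.065);at((w[0]-.0017,w[1],.055),np.pi+.042,.25)
E
```

```text
t 33.15 tcp [0.6098 0.0865 0.1065] yaw -3.105 q [ 0.06  0.05  1.83 -0.01  1.02 -1.54] F [ 0.1  0.1 -0.5] op 0.0299
 shift [0.0102 0.0001 0.0505] dist 0.052 turn [-0.006 -0.011 -0.005] up [-0.237 -0.005 -0.971] target [0.6118 0.0864 0.055 ]
```

View pics/w26.png

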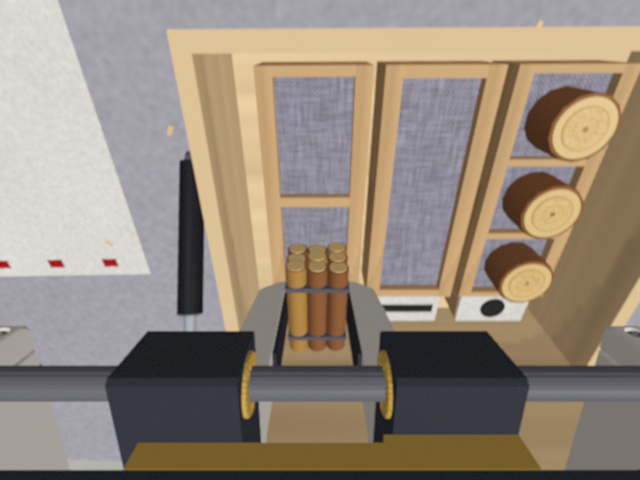

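Emit:
jog_arm --pt "1 0.004 0 0.015 0 -0.01 0" --pt "1 0.007 0 0.03 0 -0.01 0" --pt "1 0.007 0 0.036 0 -0.01 0" --pt "1 0.007 0 0.036 0 -0.01 0"

```text
t: 33.65
tool_pos: [0.6115, 0.0862, 0.0698]
orientation: [-0.052, 2.892, -0.0]
force: [-1.2, -0.7, -0.5]
opening: 0.0298
```

```bash
python3 - <<'E'
from h import *
img,K,E=cam("wrist","w27")
w=W(.020,-.065);at((w[0]-.0017,w[1],.055),np.pi+.042,.25)
print(proj(K,E,[np.r_[W(-.016,-.086),.037],np.r_[W(-.016,-.044),.037],np.r_[W(.053,-.086),.037],np.r_[W(.053,-.044),.037]]).round())
E
```

```text
t 33.7 tcp [0.6119 0.0863 0.0703] yaw -3.105 q [ 0.06  0.1   1.86 -0.01  0.94 -1.54] F [ 0.3 -0.2  0.9] op 0.0297
 shift [0.0038 0.0002 0.0148] dist 0.015 turn [-0.006 -0.    -0.005] up [-0.247 -0.004 -0.969] target [0.6118 0.0864 0.055 ]
[[276. 219.]
 [356. 219.]
 [283. 315.]
 [350. 315.]]
```

View pics/w27.png

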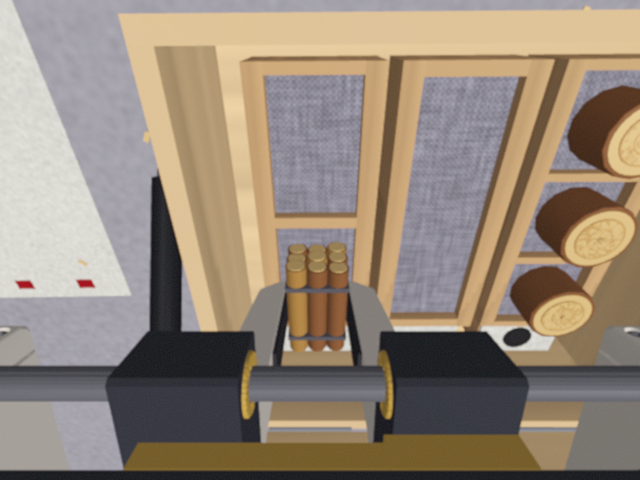

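The projected slot matches the picture (divider at row 219). Lowering.

Emit:
jog_arm --pt "1 0.002 0 0.008 0 0 0" --pt "1 0.003 0 0.012 0 0 0" --pt "1 0.004 0 0.015 0 0 0" --pt "1 0.004 0 0.015 0 0 0"

```text
t: 34.2
tool_pos: [0.6134, 0.0862, 0.0581]
orientation: [-0.053, 2.888, -0.0]
force: [-12.7, -1.9, 22.5]
opening: 0.0298
```

```bash
python3 - <<'E'
from h import *
img,K,E=cam("wrist","w28")
w=W(.020,-.065);at((w[0]-.0017,w[1],.0545),np.pi+.042,.25)
E
```

```text
t 34.25 tcp [0.6134 0.0863 0.0581] yaw -3.105 q [ 0.06  0.11  1.86 -0.01  0.91 -1.54] F [-13.2  -2.1  22.6] op 0.0302
 shift [0.0025 0.0002 0.0031] dist 0.004 turn [-0.006  0.003 -0.005] up [-0.251 -0.005 -0.968] target [0.6118 0.0864 0.0545]
```

View pics/w28.png

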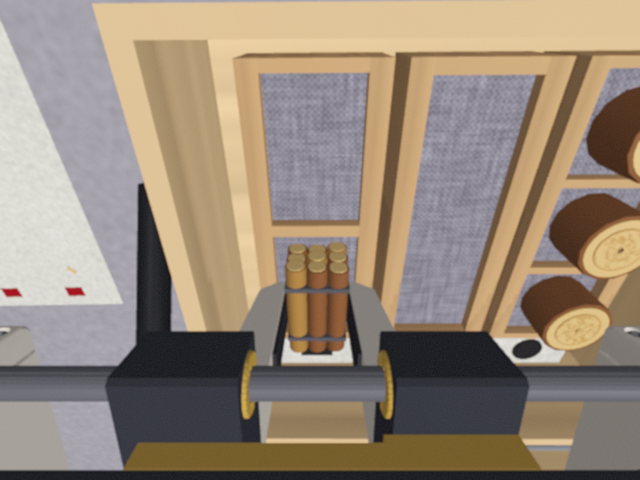

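```bash
python3 - <<'E'
from h import *
img,K,E=cam("wrist")
for z in(.056,.06):print(z,Lc(ray(K,E,[(317,350),(317,267),(289,305),(346,305)],z)).round(4).tolist())
print("divider",Lc(ray(K,E,[(315,229)],.037)),"felt edges",Lc(ray(K,E,[(273,235),(358,235)],.037)))
i=cv2.imread("pics/w28.png")[200:360,220:420];cv2.imwrite("pics/z28.png",cv2.resize(i,None,fx=3.6,fy=3.6,interpolation=cv2.INTER_CUBIC))
cam("side","s28")
i=cv2.imread("pics/s28.png")[180:350,250:400];cv2.imwrite("pics/zs28.png",cv2.resize(i,None,fx=3.5,fy=3.5,interpolation=cv2.INTER_CUBIC))
E
```

```text
0.056 [[0.0511, -0.0645], [-0.0055, -0.0642], [0.018, -0.0783], [0.018, -0.0499]]
0.06 [[0.0464, -0.0645], [-0.0085, -0.0642], [0.0143, -0.0778], [0.0143, -0.0503]]
divider [[-0.01474491 -0.06520889]] felt edges [[-0.01134823 -0.08625679]
 [-0.01120055 -0.04374302]]
```

View pics/z28.png

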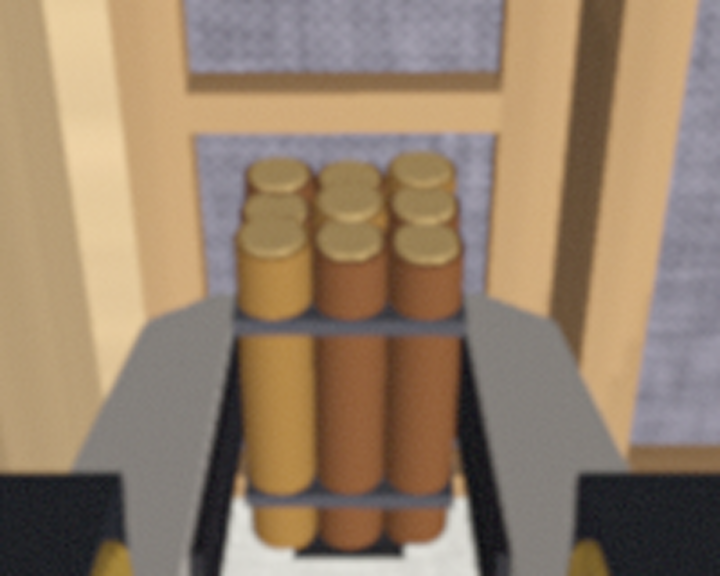

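View pics/zs28.png

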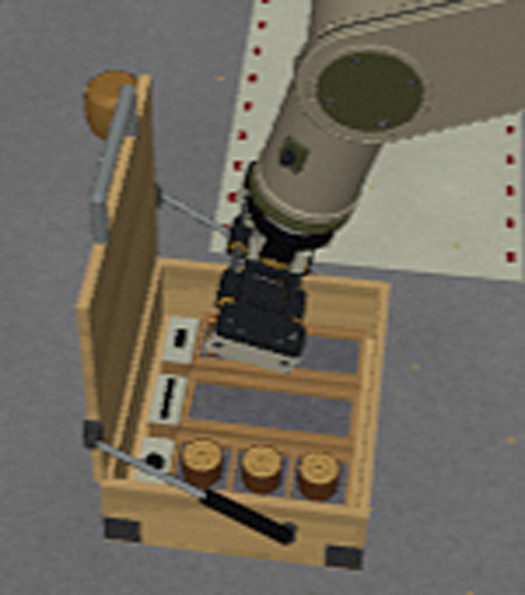

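The measured contact heights put the felt near z=0.033, so the bundle is simply pressed on the slot floor. Easing up slightly, then releasing.

Emit:
jog_arm --pt "1 -0.001 0 -0.002 0 0 0" --pt "0.57 -0.001 0 -0.002 0 0 0" --pt "0.57 -0.001 0 -0.002 0 0 0" --pt "0.57 -0.001 0 -0.002 0 0 0"

```text
t: 34.85
tool_pos: [0.6135, 0.0862, 0.0596]
orientation: [-0.053, 2.889, -0.0]
force: [-0.4, 0.3, -0.4]
opening: 0.0401
```

Emit:
jog_arm --pt "0.57 -0.008 0 -0.03 0 0 0" --pt "0.5 -0.02 0 -0.08 0 0 0" --pt "0.3 -0.035 0 -0.14 0 0 0" --pt "0.3 -0.035 0 -0.14 0 0.12 0" --pt "0.3 -0.035 0 -0.14 0 0.25 0"

```text
t: 35.48
tool_pos: [0.613, 0.087, 0.2066]
orientation: [-0.056, 3.138, -0.007]
force: [0.4, -0.6, -0.4]
opening: 0.065
```

```bash
python3 - <<'E'
from h import *
cam("wrist","w29")
at((.50,-.32,.2),np.pi+.18)
E
```

```text
t 35.52 tcp [0.6128 0.0866 0.2028] yaw -3.106 q [ 0.06  0.2   1.46 -0.    1.48 -1.55] F [-4.2 -1.  -0.6] op 0.0647
 shift [ 0.1271 -0.4023  0.0058] dist 0.422 turn [-0.004 -0.008 -0.145] up [ 0.008 -0.005 -1.   ] target [ 0.5  -0.32  0.2 ]
```

View pics/w29.png

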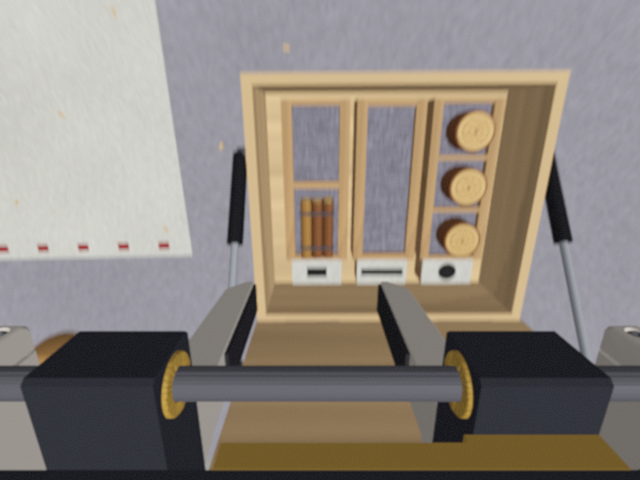

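```bash
python3 - <<'E'
import cv2
from h import *
img,K,E=cam("wrist","w30")
i=cv2.imread("pics/w30.png")[80:300,265:405];cv2.imwrite("pics/z30.png",cv2.resize(i,None,fx=4,fy=2.7*1.0,interpolation=cv2.INTER_CUBIC))
for z in (.054,.059,.063): print(z,Lc(ray(K,E,[(318,199),(318,257)],z)).round(4).tolist())
print(Lc(ray(K,E,[(316,185),(318,103),(317,258)],.040)).round(4))
E
```

```text
0.054 [[-0.0097, -0.0634], [0.045, -0.0636]]
0.059 [[-0.0106, -0.0633], [0.0432, -0.0636]]
0.063 [[-0.0113, -0.0633], [0.0417, -0.0636]]
[[-0.0201 -0.0651]
 [-0.0901 -0.0629]
 [ 0.0511 -0.0646]]
```

View pics/z30.png

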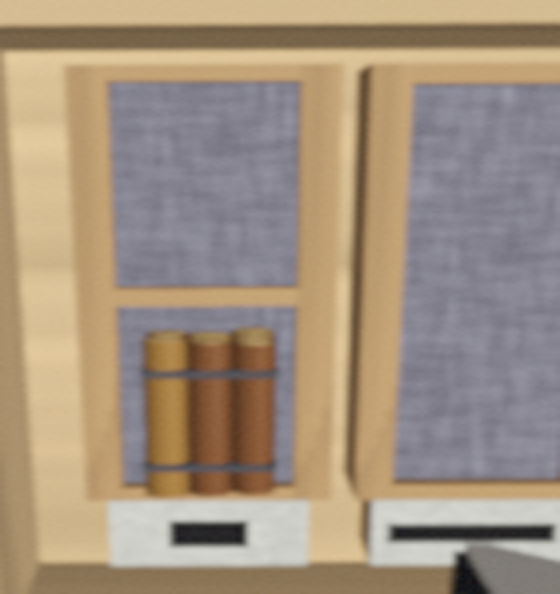

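The rear bundle is centred in its slot, with about 6 mm clear at each end. On to the last bundle.

Emit:
jog_arm --pt "0.3 0.127 -0.402 0.006 0 -0.01 -0.14" --pt "0.3 0.127 -0.402 0.006 0 -0.01 -0.14" --pt "0.3 0.127 -0.402 0.006 0 -0.01 -0.14" --pt "0.3 0.127 -0.402 0.006 0 -0.01 -0.14" --pt "0.3 0.127 -0.402 0.006 0 -0.01 -0.14"

```text
t: 36.2
tool_pos: [0.5283, -0.2159, 0.1994]
orientation: [-0.275, 3.12, -0.01]
force: [0.7, -0.4, -0.3]
opening: 0.0648
```

```bash
python3 - <<'E'
from h import *
at((.49,-.32,.19),np.pi+.18)
E
```

```text
t 36.2 tcp [ 0.5283 -0.2159  0.1994] yaw -2.966 q [-0.48  0.06  1.63 -0.    1.45 -2.22] F [ 0.7 -0.4 -0.3] op 0.0648
 shift [ 0.056  -0.0957  0.0095] dist 0.111 turn [-0.007  0.009 -0.004] up [-0.009 -0.007 -1.   ] target [ 0.49 -0.32  0.19]
```

Emit:
jog_arm --pt "0.3 0.056 -0.096 0.01 0 0.01 0" --pt "0.3 0.056 -0.096 0.01 0 0.01 0" --pt "0.3 0.056 -0.096 0.01 0 0.01 0" --pt "0.3 0.056 -0.096 0.01 0 0.01 0"

```text
t: 36.7
tool_pos: [0.4899, -0.3198, 0.1893]
orientation: [-0.275, 3.129, -0.012]
force: [0.4, 0.5, -0.4]
opening: 0.0651
```

```bash
python3 - <<'E'
from h import *
cam("wrist","w31");pieces()
go((.511,-.323),.06,np.pi+.18)
E
```

```text
bundle px (461, 384) xy [ 0.6467 -0.1271] len [0.028 0.098] axis yaw 0.419
bundle px (308, 242) xy [ 0.5105 -0.3243] len [0.028 0.058] axis yaw 0.182
t 36.8 tcp [ 0.4905 -0.319   0.1896] yaw -2.964 q [-0.66  0.11  1.59 -0.01  1.44 -2.41] F [0.6 0.3 0.2] op 0.0651
 shift [-0.0194 -0.0067  0.1056] turn [-0.007 -0.    -0.003] world-up in tool [ 0.    -0.007 -1.   ] target [ 0.511 -0.323  0.084]
```

View pics/w31.png

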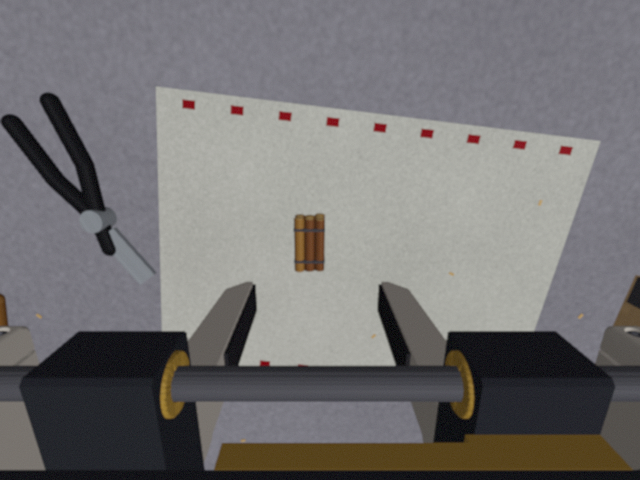

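Bundle at (309,243), i.e. world (0.5105,-0.324), yaw 0.18. Descending.

Emit:
jog_arm --pt "0.3 -0.019 -0.007 0.06 0 0 0" --pt "0.3 -0.019 -0.007 0.106 0 0 0" --pt "0.3 -0.019 -0.007 0.106 0 0 0" --pt "0.3 -0.019 -0.007 0.14 0 0 0" --pt "0.3 -0.019 -0.007 0.165 0 0 0"

```text
t: 37.42
tool_pos: [0.5125, -0.3241, 0.027]
orientation: [-0.279, 3.126, -0.016]
force: [-0.5, -0.5, -0.2]
opening: 0.0652
```

Emit:
jog_arm --pt "0.3 0 0 0 0 0 0" --pt "1 0 0 0 0 0 0" --pt "1 0 0 0 0 0 0" --pt "1 0 0 0 0 0 0" --pt "1 0 0 0 0 0 0" --force 25

```text
t: 38.05
tool_pos: [0.5127, -0.3242, 0.0274]
orientation: [-0.279, 3.125, -0.016]
force: [-0.2, 1.1, 6.6]
opening: 0.0298
```

Emit:
jog_arm --pt "1 0 0 -0.05 0 0 0" --pt "1 0 0 -0.11 0 0 0" --pt "1 0 0 -0.16 0 0 0" --pt "1 0 0 -0.16 0 0 0"

```text
t: 38.55
tool_pos: [0.5145, -0.3246, 0.1937]
orientation: [-0.278, 3.118, -0.027]
force: [0.1, -0.6, -1.4]
opening: 0.0296
```

```bash
python3 - <<'E'
from h import *
cam("wrist","w32")
w=W(-.052,-.065);at((w[0]+.001,w[1],.19),np.pi+.042)
E
```

```text
t 38.6 tcp [ 0.5132 -0.3237  0.1903] yaw -2.963 q [-0.64  0.16  1.54 -0.01  1.43 -2.39] F [ 0.1  0.2 -0.7] op 0.0298
 shift [-0.1011  0.3953 -0.0047] dist 0.408 turn [-0.014  0.007  0.136] up [-0.006 -0.014 -1.   ] target [0.5426 0.0834 0.19  ]
```

View pics/w32.png

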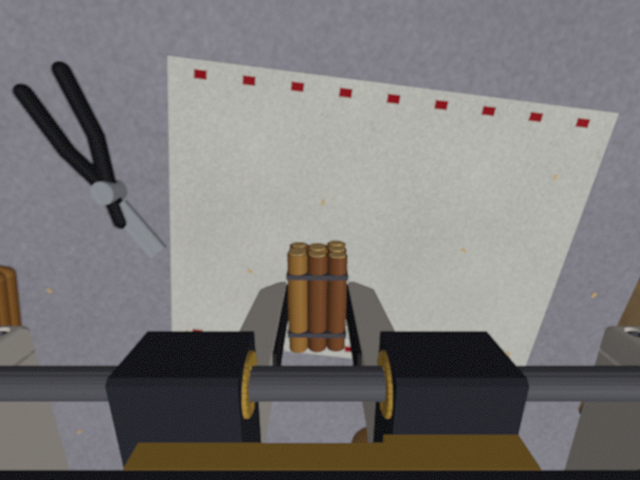

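Emit:
jog_arm --pt "1 -0.101 0.395 -0.005 -0.01 0.01 0.14" --pt "1 -0.101 0.395 -0.005 -0.01 0.01 0.14" --pt "1 -0.101 0.395 -0.005 -0.01 0.01 0.14" --pt "1 -0.101 0.395 -0.005 -0.01 0.01 0.14" --pt "1 -0.101 0.395 -0.005 -0.01 0.01 0.14"

```text
t: 39.22
tool_pos: [0.5341, -0.009, 0.1874]
orientation: [0.059, -3.136, 0.006]
force: [1.1, -0.2, 0.4]
opening: 0.0296
```

```bash
python3 - <<'E'
from h import *
w=W(-.053,-.065);at((w[0]+.002,w[1],.1),np.pi+.042)
E
```

```text
t 39.23 tcp [ 0.5341 -0.009   0.1874] yaw -3.104 q [-0.11 -0.02  1.72 -0.    1.44 -1.72] F [ 1.1 -0.2  0.4] op 0.0296
 shift [-0.0125  0.0923  0.087 ] dist 0.127 turn [-0.004 -0.006 -0.004] up [ 0.006 -0.004 -1.   ] target [0.5426 0.0833 0.1   ]
```

Emit:
jog_arm --pt "1 -0.012 0.06 0 0 -0.01 0" --pt "1 -0.012 0.092 0.03 0 -0.01 0" --pt "1 -0.012 0.092 0.08 0 -0.01 0" --pt "1 -0.012 0.092 0.087 0 -0.01 0" --pt "1 -0.012 0.092 0.1 0 -0.01 0"

```text
t: 39.85
tool_pos: [0.5423, 0.0826, 0.087]
orientation: [-0.058, 3.136, -0.006]
force: [0.6, -0.4, -0.8]
opening: 0.0299
```

```bash
python3 - <<'E'
from h import *
img,K,E=cam("wrist","w33")
w=W(-.053,-.065);at((w[0]+.002,w[1],.061),np.pi+.042)
print(proj(K,E,[np.r_[W(a,b),.038] for a in(-.086,-.02) for b in(-.086,-.044)]).round())
E
```

```text
t 39.9 tcp [0.5417 0.0824 0.0856] yaw -3.105 q [ 0.06  0.11  1.79 -0.    1.24 -1.55] F [-0.8 -0.8 -1.1] op 0.03
 shift [-0.0008  0.001   0.0246] dist 0.025 turn [-0.004  0.003 -0.005] up [-0.003 -0.004 -1.   ] target [0.5426 0.0833 0.061 ]
[[282. 218.]
 [352. 218.]
 [286. 316.]
 [349. 315.]]
```

View pics/w33.png

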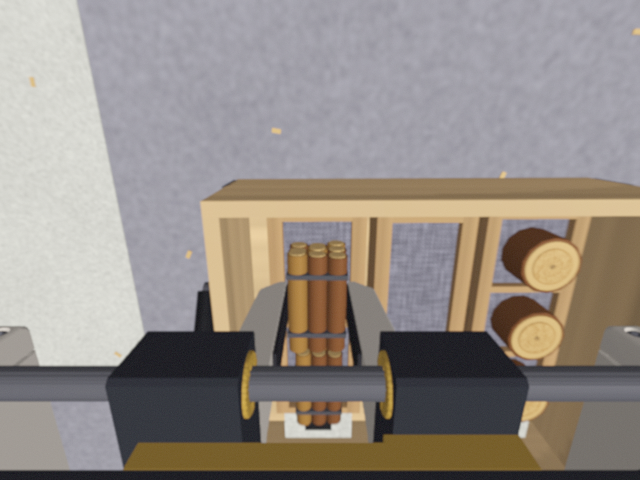

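Emit:
jog_arm --pt "1 -0.001 0 0.01 0 0 0" --pt "1 -0.001 0 0.018 0 0 0" --pt "1 -0.001 0 0.022 0 0 0" --pt "1 -0.001 0 0.023 0 0 0"

```text
t: 40.4
tool_pos: [0.5428, 0.0823, 0.0625]
orientation: [-0.058, 3.138, -0.006]
force: [-2.3, -0.5, 2.6]
opening: 0.0298
```

Emit:
jog_arm --pt "1 0 0 0.002 0 0 0" --pt "1 0 0 0.002 0 0 0"

```text
t: 40.65
tool_pos: [0.5433, 0.0824, 0.0624]
orientation: [-0.058, 3.137, -0.006]
force: [-5.8, -0.4, 11.5]
opening: 0.0299
```

Emit:
jog_arm --pt "1 0 0 0 0 0 0" --pt "0.57 0 0 0 0 0 0" --pt "0.57 0 0 0 0 0 0" --pt "0.57 0 0 0 0 0 0"

```text
t: 41.15
tool_pos: [0.5432, 0.0824, 0.0622]
orientation: [-0.058, 3.137, -0.006]
force: [-0.1, -0.1, 0.4]
opening: 0.0404
```

Emit:
jog_arm --pt "0.57 0 0 -0.03 0 0 0" --pt "0.5 0 0 -0.08 0 0 0" --pt "0.3 0 0 -0.14 0 0 0" --pt "0.3 0 0 -0.15 0 0 0" --pt "0.3 0 0 -0.15 0 0 0"

```text
t: 41.78
tool_pos: [0.5431, 0.0829, 0.2127]
orientation: [-0.058, 3.135, -0.005]
force: [0.8, -0.3, -0.4]
opening: 0.0648
```

```bash
python3 - <<'E'
from h import *
img,K,E=cam("wrist","w34");s=robot.read_state();print(s["t"],s["tool_pos"])
i=cv2.imread("pics/w34.png")[150:370,230:470];cv2.imwrite("pics/z34.png",cv2.resize(i,None,fx=3.2,fy=2.7,interpolation=cv2.INTER_CUBIC))
cam("side","s34");i=cv2.imread("pics/s34.png")[190:350,260:380];cv2.imwrite("pics/zs34.png",cv2.resize(i,None,fx=3.6,fy=3.6,interpolation=cv2.INTER_CUBIC))
E
```

```text
41.825 [0.54212514 0.08288094 0.21101211]
```

View pics/z34.png

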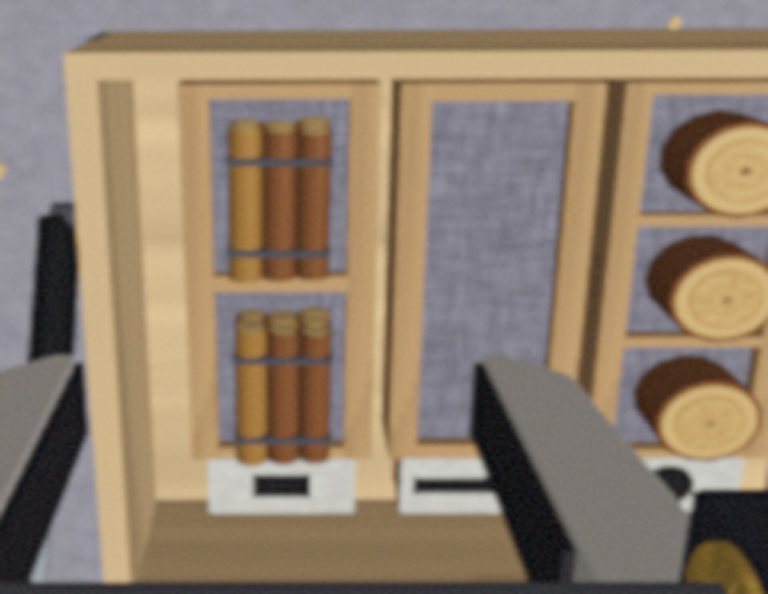

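View pics/zs34.png

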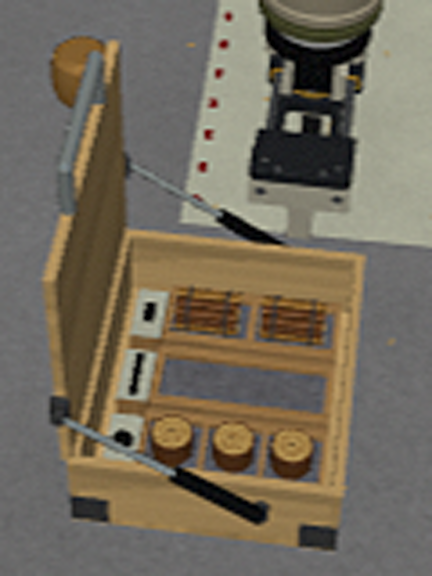

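All five pieces lie flat, each in its own slot of the right tray. Next I check the table with the top view and plan the lid grip.

```bash
python3 - <<'E'
from h import *
img,K,E=cam("wrist")
print(Lc(ray(K,E,[(318,195),(318,253.5)],.059)).round(4).tolist(),"div",Lc(ray(K,E,[(318,254.5),(318,186)],.040)).round(4).tolist())
cam("top","t35")
at((.60,.15,.43),np.pi/2+.042)
E
```

```text
[[-0.0829, -0.064], [-0.0277, -0.0642]] div [[-0.0198, -0.0642], [-0.0881, -0.064]]
t 41.98 tcp [0.5413 0.0828 0.2097] yaw -3.105 q [ 0.06  0.    1.67 -0.    1.48 -1.55] F [ 0.1  0.8 -0. ] op 0.0647
 shift [-0.0611  0.0641 -0.2205] dist 0.238 turn [-0.003  0.003  1.566] up [ 0.    -0.004 -1.   ] target [0.6  0.15 0.43]
```

View pics/t35.png

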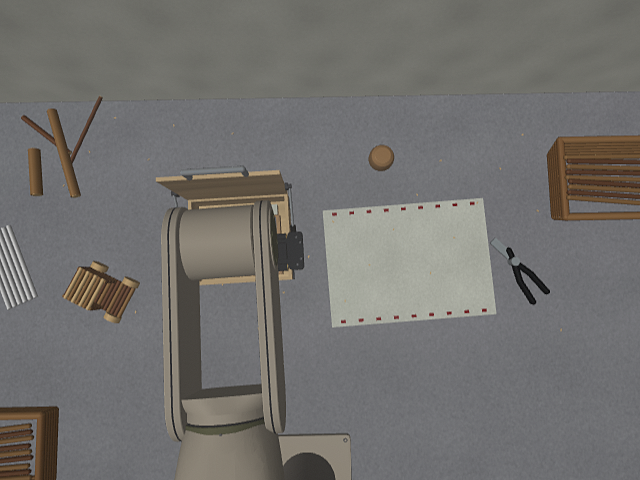

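The mat is clear and the bystanders are untouched. Raising and turning to grip the lid bar.

Emit:
jog_arm --pt "0.5 0 0 -0.06 0 0 0" --pt "0.5 0 0 -0.12 0 0 0.1" --pt "0.5 0 0 -0.18 0 0 0.25" --pt "0.5 -0.02 0.03 -0.24 0 0 0.42" --pt "0.5 -0.03 0.06 -0.24 0 0 0.6"

```text
t: 42.6
tool_pos: [0.5705, 0.145, 0.4535]
orientation: [0.882, 3.008, -0.002]
force: [1.4, 0.3, -0.3]
opening: 0.0464
```

```bash
python3 - <<'E'
from h import *
at((.64,.15,.45),np.pi/2+.042)
E
```

```text
t 42.6 tcp [0.5705 0.145  0.4535] yaw 2.571 q [ 0.16  0.12  1.1  -0.    1.92 -0.84] F [ 1.4  0.3 -0.3] op 0.0464
 shift [-0.0558  0.0417  0.0038] dist 0.07 turn [0.004 0.006 0.958] up [-0.007  0.001 -1.   ] target [0.64 0.15 0.45]
```

Emit:
jog_arm --pt "0.5 -0.02 0.02 0 0 0 0.18" --pt "0.5 -0.056 0.042 0 0 0 0.36" --pt "0.5 -0.056 0.042 0 0 0 0.54" --pt "0.5 -0.056 0.042 0 0 0 0.72" --pt "0.5 -0.056 0.042 0 0 0 0.9"

```text
t: 43.22
tool_pos: [0.6405, 0.1502, 0.4513]
orientation: [2.111, 2.321, -0.002]
force: [-0.4, 0.6, 0.6]
opening: 0.0465
```

```bash
python3 - <<'E'
from h import *
cam("wrist","w36");cam("side","s36")
at((.6957,.1549,.40),np.pi/2+.042)
E
```

```text
t 43.33 tcp [0.6404 0.1502 0.4518] yaw 1.669 q [ 0.15  0.33  0.87 -0.    1.95  0.06] F [ 0.1  0.2 -0.8] op 0.0466
 shift [-0.0005  0.0554  0.0519] dist 0.076 turn [0.003 0.004 0.056] up [-0.004  0.003 -1.   ] target [0.6957 0.1549 0.4   ]
```

View pics/w36.png

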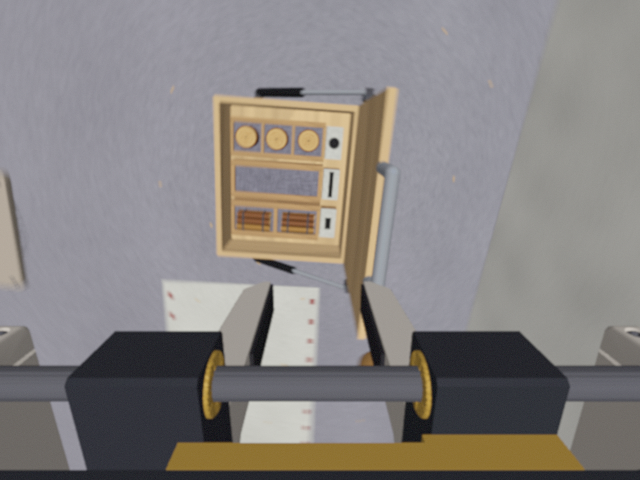

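```bash
python3 - <<'E'
from h import *
img,K,E=cam("wrist")
print(ray(K,E,[(391,170),(388,210),(381,283)],.334).round(4))
E
```

```text
[[0.6925 0.2124 0.334 ]
 [0.6953 0.1809 0.334 ]
 [0.6996 0.117  0.334 ]]
```

The bar line at y=0.155 is at x≈0.697, as expected. Moving above it and down.

Emit:
jog_arm --pt "0.5 0 0.056 0 0 0 0.056" --pt "0.5 0 0.056 0.03 0 0 0.056" --pt "0.5 0 0.056 0.052 0 0 0.056" --pt "0.5 0 0.056 0.052 0 0 0.056"

```text
t: 43.88
tool_pos: [0.6956, 0.1556, 0.3962]
orientation: [2.164, 2.277, -0.008]
force: [0.6, -0.0, -0.4]
opening: 0.0466
```

```bash
python3 - <<'E'
from h import *
cam("wrist","w37")
at((.6965,.1549,.334),np.pi/2+.042)
E
```

```text
t 43.92 tcp [0.6957 0.1557 0.3989] yaw 1.621 q [ 0.15  0.47  0.78 -0.    1.89  0.1 ] F [ 1.3 -0.1  1.5] op 0.0466
 shift [-0.0006  0.0007  0.0649] dist 0.065 turn [0.    0.004 0.008] up [-0.004  0.    -1.   ] target [0.6965 0.1549 0.334 ]
```

View pics/w37.png

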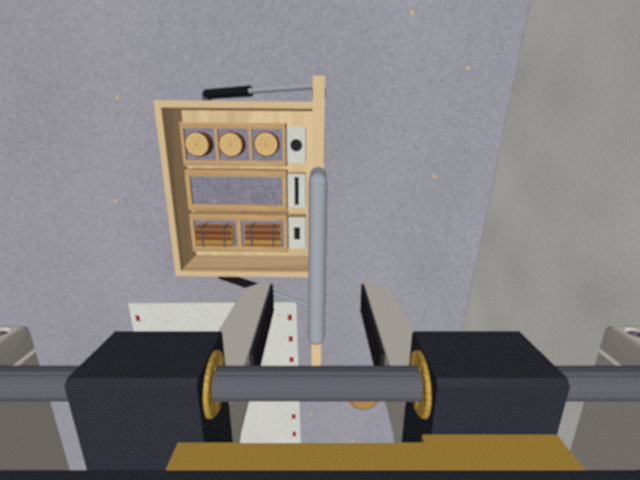

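The bar (317) is exactly between the fingers. Lowering and gripping.

Emit:
jog_arm --pt "0.5 0 0.001 0.03 0 0 0.01" --pt "0.5 0 0.001 0.055 0 0 0.01" --pt "0.5 0 0.001 0.065 0 0 0.01" --pt "0.5 0 0.001 0.065 0 0 0.01" --pt "0.8 0 0.001 0.065 0 0 0.01" --force 12

```text
t: 44.55
tool_pos: [0.6972, 0.1556, 0.3362]
orientation: [2.173, 2.263, -0.0]
force: [-0.3, 1.1, 0.1]
opening: 0.0406
```

Emit:
jog_arm --pt "1 0 0 0 0 0 0" --pt "1 0 0 0 0 0 0" --pt "1 0 0 0 0 0 0"

```text
t: 44.92
tool_pos: [0.6955, 0.1555, 0.3367]
orientation: [2.174, 2.265, -0.005]
force: [-22.5, -1.7, 8.2]
opening: 0.0119
```

```bash
python3 arc.py 1.5 1.42 1.34 1.26 1.18
```

```text
theta 1.57 r 0.2569 F [-22.5  -1.7   8.2] op 0.01193208461285392
1.5 [-0.001 -0.018  0.008]
1.42 [-0.001 -0.037  0.01 ]
1.34 [-0.001 -0.057  0.014]
1.26 [-0.001 -0.076  0.019]
1.18 [-0.001 -0.095  0.026]
```

```bash
cat > arc2.py <<'E'
from h import *
import sys
c=np.array([.6955,.1555,.0867])
s=robot.read_state();p,R=tool(s);d=p-c
a=-(d[:2]@EX);print("theta",np.arctan2(d[2],a).round(3),"r",np.hypot(a,d[2]).round(4),"F",s["force"].round(1),"op",s["opening"])
for t in map(float,sys.argv[1:]):
    w=c+np.r_[-EX*.25*np.cos(t),.25*np.sin(t)];print(t,(R.T@(w-p)).round(3))
E
python3 arc2.py 1.5 1.42 1.34 1.26 1.18
```

```text
theta 1.571 r 0.25 F [-22.5  -1.7   8.2] op 0.01193208461285392
1.5 [-0.    -0.018  0.001]
1.42 [-0.    -0.038  0.003]
1.34 [-0.    -0.057  0.007]
1.26 [-0.    -0.076  0.012]
1.18 [-0.    -0.095  0.019]
```

Emit:
jog_arm --pt "1 0 -0.018 0.001 0 0 0" --pt "1 0 -0.038 0.003 0 0 0" --pt "1 0 -0.057 0.007 0 0 0" --pt "1 0 -0.076 0.012 0 0 0" --pt "1 0 -0.095 0.019 0 0 0"

```text
t: 45.55
tool_pos: [0.6009, 0.1517, 0.3189]
orientation: [2.173, 2.263, -0.001]
force: [2.9, 0.4, 0.9]
opening: 0.0113
```

```bash
python3 arc2.py 1.1 1.02 .94 .86 .78
```

```text
theta 1.184 r 0.2508 F [2.9 0.4 0.9] op 0.011253549884531762
1.1 [-0.    -0.019  0.009]
1.02 [-0.    -0.036  0.019]
0.94 [-0.    -0.053  0.03 ]
0.86 [-0.    -0.069  0.043]
0.78 [-0.    -0.083  0.056]
```

Emit:
jog_arm --pt "1 0 -0.019 0.009 0 0 0" --pt "1 0 -0.036 0.019 0 0 0" --pt "1 0 -0.053 0.03 0 0 0" --pt "1 0 -0.069 0.043 0 0 0" --pt "1 0 -0.083 0.056 0 0 0"

```text
t: 46.18
tool_pos: [0.5182, 0.1483, 0.2632]
orientation: [2.172, 2.263, 0.003]
force: [1.7, 0.6, 1.0]
opening: 0.0119
```

```bash
python3 arc2.py .7 .62 .54 .46 .38
```

```text
theta 0.783 r 0.2503 F [1.7 0.6 1. ] op 0.011868956900584473
0.7 [-0.    -0.014  0.015]
0.62 [-0.    -0.026  0.031]
0.54 [-0.    -0.037  0.048]
0.46 [-0.    -0.047  0.065]
0.38 [-0.    -0.055  0.084]
```

Emit:
jog_arm --pt "1 0 -0.014 0.015 0 0 0" --pt "1 0 -0.026 0.031 0 0 0" --pt "1 0 -0.037 0.048 0 0 0" --pt "1 0 -0.047 0.065 0 0 0" --pt "1 0 -0.055 0.084 0 0 0"

```text
t: 46.8
tool_pos: [0.4635, 0.1461, 0.179]
orientation: [2.171, 2.263, 0.004]
force: [0.7, 1.2, 0.2]
opening: 0.0111
```

```bash
python3 arc2.py .3 .22 .14 .08 .03
```

```text
theta 0.379 r 0.2498 F [0.7 1.2 0.2] op 0.011133627876167675
0.3 [-0.    -0.007  0.018]
0.22 [-0.    -0.012  0.038]
0.14 [-0.    -0.016  0.057]
0.08 [-0.    -0.017  0.072]
0.03 [-0.    -0.018  0.085]
```

Emit:
jog_arm --pt "1 0 -0.007 0.018 0 0 0" --pt "1 0 -0.012 0.038 0 0 0" --pt "1 0 -0.016 0.057 0 0 0" --pt "1 0 -0.017 0.072 0 0 0" --pt "1 0 -0.018 0.085 0 0 0"

```text
t: 47.42
tool_pos: [0.4458, 0.1454, 0.0929]
orientation: [2.172, 2.263, 0.004]
force: [0.9, 2.2, -1.8]
opening: 0.0116
```

```bash
python3 arc2.py .01 0 -.01
```

```text
theta 0.025 r 0.25 F [ 0.9  2.2 -1.8] op 0.011551205150027189
0.01 [-0.    -0.     0.004]
0.0 [-0.    -0.     0.006]
-0.01 [-0.    -0.     0.009]
```

Emit:
jog_arm --pt "1 0 0 0.004 0 0 0" --pt "1 0 0 0.006 0 0 0" --pt "1 0 0 0.008 0 0 0" --pt "1 0 0 0.008 0 0 0"

```text
t: 47.92
tool_pos: [0.4458, 0.1453, 0.0865]
orientation: [2.172, 2.264, 0.003]
force: [-8.5, 0.0, 11.6]
opening: 0.0114
```

```bash
python3 arc2.py 0
```

```text
theta -0.001 r 0.2499 F [-8.5  0.  11.6] op 0.01141866223026934
0.0 [-0. -0. -0.]
```

The lid is on its stop, with 11.6 N reaction at θ≈0. Releasing with a limited opening and rising.

Emit:
jog_arm --pt "0.7 0 0 0 0 0 0" --pt "0.7 0 0 0 0 0 0" --pt "0.7 0 0 0 0 0 0" --pt "0.7 0 0 -0.03 0 0 0" --pt "0.7 0 0 -0.08 0 0 0"

```text
t: 48.55
tool_pos: [0.4437, 0.145, 0.1652]
orientation: [2.174, 2.265, -0.003]
force: [1.0, -0.2, 0.4]
opening: 0.0281
```

Emit:
jog_arm --pt "0.7 0 0 -0.05 0 0 0" --pt "0.5 0 -0.02 -0.1 0 0 0" --pt "0.5 -0.2 -0.02 -0.1 0 0 0" --pt "0.5 -0.2 -0.02 -0.1 0 0 0" --pt "0.5 -0.2 -0.02 -0.1 0 0 0"

```text
t: 49.18
tool_pos: [0.4313, -0.0445, 0.2661]
orientation: [2.172, 2.266, -0.002]
force: [1.2, -0.6, -0.2]
opening: 0.0464
```

Emit:
jog_arm --pt "0.5 -0.1 0 0 0 0 0" --pt "0.5 -0.15 0 0 0 0 0" --pt "0.5 -0.2 0 0 0 0 0" --pt "0.5 -0.2 0 0 0 0 0" --pt "0.5 -0.2 0 0 0 0 0"

```text
t: 49.8
tool_pos: [0.4395, -0.2446, 0.2663]
orientation: [2.175, 2.265, -0.002]
force: [1.2, -0.5, -0.1]
opening: 0.0464
```

```bash
python3 - <<'E'
from h import *
cam("top","t40");cam("side","s40")
s=robot.read_state();print(s["t"],s["tool_pos"],s["force"])
i=cv2.imread("pics/s40.png")[190:370,250:400];cv2.imwrite("pics/zs40.png",cv2.resize(i,None,fx=3.3,fy=3.3,interpolation=cv2.INTER_CUBIC))
E
```

```text
49.9 [ 0.43990049 -0.24304254  0.26660368] [ 0.88622057  0.64844761 -0.04267951]
```

View pics/t40.png

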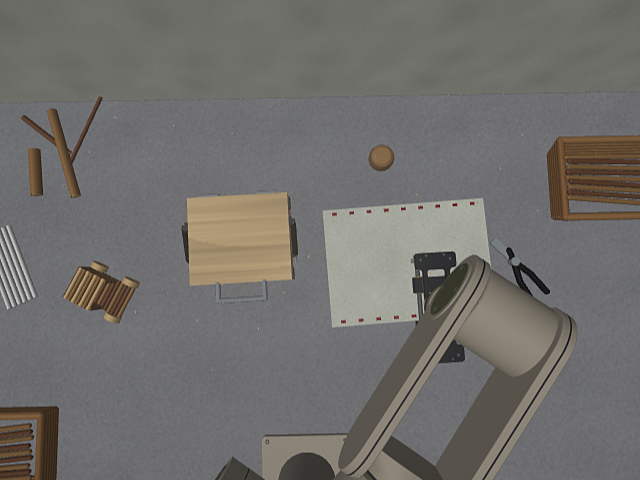

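View pics/zs40.png

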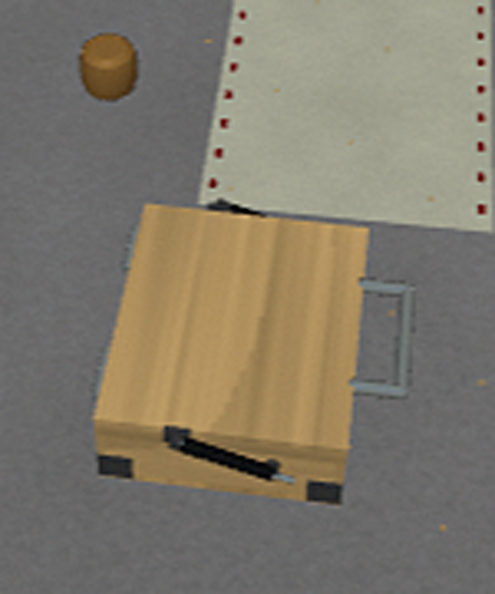

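```bash
python3 - <<'E'
import cv2,numpy as np
from plant import robot
a=cv2.imread("pics/top0.png").astype(int);b=cv2.imread("pics/t40.png").astype(int)
d=np.abs(a-b).max(2)
for n,(x0,y0,x1,y1) in {"chest":(180,185,300,305),"truck":(60,255,145,330),"twine":(365,140,400,175),"cutters":(488,232,552,308)}.items(): print(n,(d[y0:y1,x0:x1]>40).sum())
robot.close_job()
E
```

```text
chest 0
truck 0
twine 0
cutters 340
the job is handed in; nothing more can be done
```

The job is done and handed in at about 50 s. I opened the lid until its struts held it. The three slices went into the disc-label tray and the two short bundles into the short-bar tray, one piece per slot. No long bundle was there in this run, so its tray stays empty. Then I shut the lid by its bar.

**Pieces:** before closing, the wrist and side views showed all five lying flat inside their slots, and the mat was clear.

**Lid:** it met its stop at angle ≈ 0 with about 12 N reaction. The final top view of the chest matches the start picture, with no changed pixels.

**Bystanders:** the truck and twine match the start picture exactly. The cutters' patch differed by 340 pixels. The arm covers part of that patch in the last view. An earlier top view, just before the lid was closed, showed the cutters where they started.

**Disagreement:** my camera estimate of the slot floor height (about 30 mm) was a few millimetres lower than the contact heights, which gave 31–35 mm. Because of that, the first bundle briefly pressed the felt with about 26 N before I eased off and released it.

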